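# Make up the dog-walk and reading kits on the hall table

### The job

Make up the two kits on the hall table. For the dog walk, put the torch flat in the yellow-floored compartment of the wooden tray, the red chew bone flat in the red-floored one, and the bag dispenser upright in the green-floored one; for reading, lay the blue notebook flat on the floor of the white tray and then the tan glasses case right way up on top of it, centred and lengthwise along it. Leave the purple notebook and the polish tin where they are.

Things in the scene. Friction and masses are not known exactly. Their poses are not given: they have to be found in the camera images.
- torch: Pocket torch lying flat: yellow square-section handle with a black head. 34 wide over the head (x), 26 over the handle, 105 long (y), 28 high; black head at the +y end (y +22 to +52), handle from y -52 to +22. Origin: centre of its underside; y along its length, z up. About 0.12 kg, loose.
- bone: Red rigid dog's chew bone lying flat, 109 long (y), 58 wide over the knobs at its two ends, 24 high; the straight bar between the knobs is 22 wide and 22 high, free for 50 mm. Origin: centre of its underside; y along its length, z up. About 0.12 kg, loose.
- dispenser: Dog-bag dispenser: upright green cylinder with a darker green lid, small white dot on top, 42 in diameter, 58 high. Origin: centre of its underside, z up along its axis. About 0.10 kg, loose.
- blue_notebook: Pocket notebook with BLUE covers and a white elastic band, lying flat: 62 wide (x), 110 long (y), 18 thick. Origin: centre of its underside; y along its length, z up. About 0.11 kg, loose.
- glasses_case: Tan hard case for folding reading glasses, lying flat, brown seam and brass clasp: 46 wide (x), 108 long (y), 30 high. Origin: centre of its underside; y along its length, z up. About 0.09 kg, loose.
- purple_notebook: Pocket notebook with PURPLE covers and a black band, same size as the blue one (62 x 110 x 18, origin at the centre of its underside). Belongs to neither kit: stays where it is. Loose.
- polish_tin: Round shoe-polish tin, brass lid with a black disc on top, 62 in diameter, 24 high, origin at the centre of its underside. Belongs to neither kit: stays where it is. Loose.
- walk_tray: Wooden tray, fixed: 212 (x) by 140 (y) outside, floor 4 thick, walls and partitions 4 thick, tops 10 above the table. Origin: centre of its underside, z up. Compartments, inner x by y size and centre (x, y) in its frame: yellow-floored 54 by 132 at (-75, 0); red-floored 80 by 132 at (-4, 0); green-floored 62 by 62 at (+71, +35); grey-floored 62 by 66 at (+71, -33), not used.
- reading_tray: Reading tray, white, fixed to the table, one undivided space: 92 (x) by 140 (y) outside, 84 by 132 inside, floor 4 thick, walls 4 thick with tops 10 above the table. Origin: centre of its underside; y along its length.
There are look-alikes about, which are no part of the job. Of the things shaped like the reading_tray, the white one is meant. There is more than one size of the glasses_case; the job needs the larger.

How it is judged:
By the outcome, as a careful person would: the job done as asked, in the order asked, and still so for the second after the job is handed in, with the robot touching nothing.
It also fails if it takes over 136 s, if anything falls off the work surface, if the arm or the gripper's body presses on something with over 40 N, if the wrist force passes 120 N, or if a joint passes its speed limit or range.

### The arm

A 7-joint arm with a two-finger parallel gripper is mounted at the origin on the work surface. World frame = base frame: x ahead of the robot, y to its left, z up, the work surface at z = 0. Lengths are in m, angles in rad, forces in N, time in s.
With the tool pointing down it reaches from about 0.4 to 0.875 m from the base axis. Payload 6.5 kg.
Tool frame: the origin (TCP) lies midway between the tips of the shut fingers; the grasp point (between the pads) lies 19 mm behind it (bot.tcp_to_grasp is the distance from the TCP to the grasp point, in m); y points along the fingers, x is the direction in which the jaws open and shut, and the axes are right-handed (so a half turn about y gives the same grasp; the last joint's range is limited). The gripper opens to 88 mm and grips with 3 to 60 N. Pads are 18 mm wide; open, the fingers measure 123 mm over their backs; the gripper's body (75 mm by 187 mm) begins 45 mm behind the grasp point.
Start: joints at [-0.066, 0.536, -0.004, 1.538, 0.003, 1.067, -0.071], TCP at [0.65, -0, 0.214] pointing down, gripper open.
Joint ranges: [-2.7, 2.7], [-0.37, 2.16], [-1.27, 1.26], [0.24, 2.4], [-1.31, 4.45], [0.19, 1.91], [-2.76, 2.76]. Speed limits (rad/s): [2.39, 2.39, 3.14, 3.14, 3.14, 3.14, 3.14].

### API

Orientations are given as a unit quaternion [w, x, y, z].
In Python, from cell import bot gives the robot as it stands. The module is installed in compiled form; this text tells all that it offers.
- The arm moves only by the shell command python3 -m pendant 'ROWS' [FORCE]. ROWS is JSON, a list of rows, each an object of numbers: "jaw": the gripper's target within -1 to 1 (shut at 1, half-way at 0, fully open at -1); "dx", "dy", "dz": the shift along the tool's x, y, z in m; "rx", "ry", "rz": the turn, a rotation vector about the tool's x, y, z in rad. A call has 1 to 10 rows; each row shifts and turns the commanded pose from where the row before left it, along the tool's axes as they then stand; what a row does not reach is not made up. A row lasts 1/8 s, in which the tool goes at most 62.5 mm and 10.7 degrees, less where a joint would pass 70% of its speed; a pose out of reach is approached as far as the arm can. A call is refused whole if a number of a shift passes 0.0625 or a number of a turn 0.188, either way. A call with a gripper value outside its range is refused whole. The fingers move at their own pace and stop on an object; FORCE is the grip in N (left out, the last holds). Time passes only in rows, so rows that do not move let the fingers close. It gives the time, the measured TCP pose, the force and the opening at its end, in the units of the state.
- bot.read_state(): the state, without advancing time (a new reading comes with each control period).
- bot.capture(name): name is "scene" or "side" or "wrist"; returns a dict with "pixels" (480x640x3 uint8, red, green, blue), "intrinsics" (3x3 intrinsics, pixels), "R" (3x3) and "t" (3): a world point X has camera coordinates R X + t. Camera axes: x right, y down, z forward; pixel columns grow to the right and rows downward; lengths in m; the calibration is good to about 2 mm. A picture is of the moment at which its call begins. There is no depth.
- bot.close_job(): hands the job in, once; it reports no verdict.
The state is a dict: "t": time; "joints": joint angles; "joint_vel": joint speeds; "joint_efforts": joint torques, N m; "tcp_pos": TCP position; "tool_rot": TCP orientation; "wrist_force": force on the tool from outside, world axes, zero at the start; "ft_torque": the same for the moment, N m; "grip_width": opening from 0.0 (shut) to 1.0 (fully open).
Only numpy, scipy, OpenCV 4.12 (cv2) and the standard library are available. Lean on these libraries where they do the work, as an engineer would, in place of code of your own. Each camera call takes 0.05 s, during which the arm holds its last target.

## Working session

There is one attempt and no reset: what is moved stays moved. The work goes in short steps, Python scripts to look and compute and a shell command to move; the robot and the scene stay as the last step left them, time stands still between calls to the robot, and variables do not carry over. Pictures are saved under pics/ and viewed, and the job is handed in when it is done.

```bash
mkdir -p pics; ls; cat > h.py <<'E'
from cell import bot
import numpy as np, cv2
def cap(n,f=None):
    c=bot.capture(n)
    im=cv2.cvtColor(np.asarray(c["pixels"]),cv2.COLOR_RGB2BGR)
    if f: cv2.imwrite("pics/"+f+".png",im)
    return im,np.array(c["intrinsics"]),np.array(c["R"]),np.array(c["t"])
def ray(c,uv,z):
    _,K,R,t=c
    uv=np.atleast_2d(np.array(uv,float)); p=np.c_[uv,np.ones(len(uv))]@np.linalg.inv(K).T@R
    o=-R.T@t
    return o+p*((z-o[2])/p[:,2])[:,None]
def proj(c,X):
    _,K,R,t=c
    q=(np.atleast_2d(X)@R.T+t)@K.T
    return q[:,:2]/q[:,2:]
E
python3 - <<'E'
from h import *
for n in ["scene","side","wrist"]:
    c=cap(n,n+"0"); print(n,c[1].tolist(),np.round(-c[2].T@c[3],3),np.round(c[2],2).tolist())
s=bot.read_state();print(s)
E
```

```text
pics
scene [[540.4141258405743, 0.0, 322.7723487495214], [0.0, 540.4141258405743, 235.79208374742242], [0.0, 0.0, 1.0]] [ 1.079 -0.547  1.107] [[0.76, 0.65, -0.01], [0.5, -0.59, -0.63], [-0.42, 0.47, -0.78]]
side [[576.8180946971469, 0.0, 317.3596995517285], [0.0, 576.8180946971469, 240.7393287533477], [0.0, 0.0, 1.0]] [ 0.318 -0.979  1.011] [[0.98, -0.2, -0.02], [-0.15, -0.66, -0.74], [0.13, 0.73, -0.67]]
wrist [[394.0595487104263, 0.0, 323.07756023407893], [0.0, 394.0595487104263, 236.88237001170924], [0.0, 0.0, 1.0]] [0.65  0.079 0.384] [[1.0, 0.0, -0.0], [0.0, -0.95, 0.31], [0.0, -0.31, -0.95]]
{'t': 0.15, 'joints': array([-0.06617777,  0.53700911, -0.00444607,  1.53861393,  0.00259187,
        1.06731571, -0.07123366]), 'joint_vel': array([ 1.03765372e-04, -1.31882656e-03, -1.49672535e-04, -2.00505039e-03,
       -1.23948332e-03,  1.20868039e-03, -8.57224491e-05]), 'joint_efforts': array([ 1.87267411e-03, -5.71325254e+01,  9.91865471e-01, -2.51826882e+01,
       -5.61970426e-02,  1.52406085e-02,  1.04863441e-04]), 'tcp_pos': array([ 6.49498195e-01, -1.69855747e-05,  2.12841872e-01]), 'tool_rot': array([-7.07074971e-01,  7.07138274e-01, -4.66480639e-04, -4.79165194e-04]), 'wrist_force': array([ 0.92620224, -1.37621978, -0.34055985]), 'ft_torque': array([-0.04717871, -0.01405946, -0.03003404]), 'grip_width': 0.9988346507864216}
```

View pics/scene0.png

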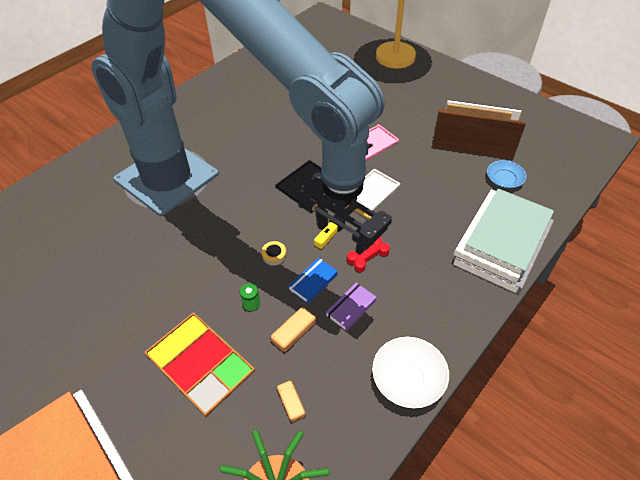

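View pics/side0.png

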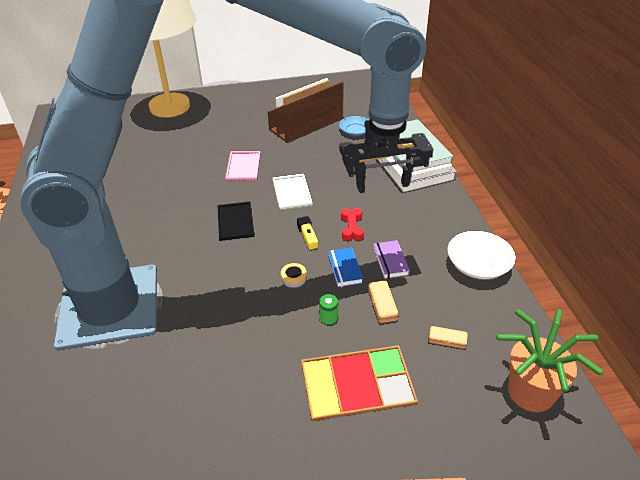

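View pics/wrist0.png

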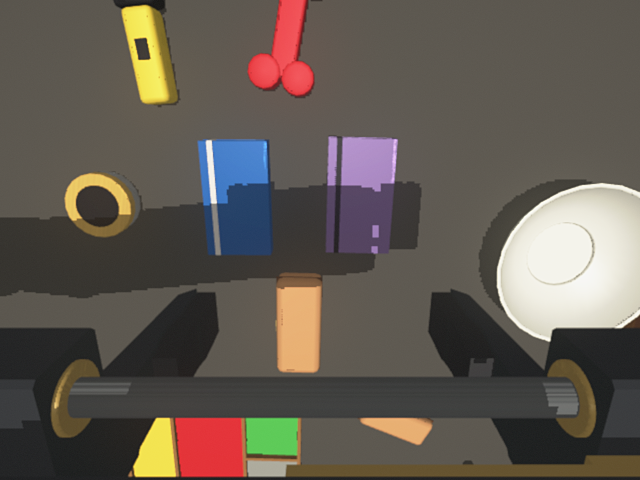

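The three views agree. The white tray is at scene (378,190) and side (292,191). Its look-alikes are pink at side (243,165) and black at side (236,221). There are two tan cases, at side (383,301) and (448,337). I'll measure them next.

```bash
cat >> h.py <<'E'
def rect(c,z,x0,x1,y0,y1,s=1000):
    """top-down view of plane z: col = (x-x0)*s, row=(y1-y)*s"""
    w,h=int((x1-x0)*s),int((y1-y0)*s)
    P=np.array([[x0,y1,z],[x1,y1,z],[x1,y0,z],[x0,y0,z]])
    H=cv2.getPerspectiveTransform(proj(c,P).astype(np.float32),np.float32([[0,0],[w,0],[w,h],[0,h]]))
    return cv2.warpPerspective(c[0],H,(w,h),flags=cv2.INTER_CUBIC)
def mask(im,lo,hi):
    hsv=cv2.cvtColor(im,cv2.COLOR_BGR2HSV)
    return cv2.inRange(hsv,np.array(lo),np.array(hi))
E
python3 - <<'E'
from h import *
for n in ["scene","side"]:
    c=cap(n)
    cv2.imwrite(f"pics/r_{n}.png",rect(c,0.015,0.3,0.9,-0.33,0.42,800))
E
```

```text
(no output)
```

View pics/r_scene.png

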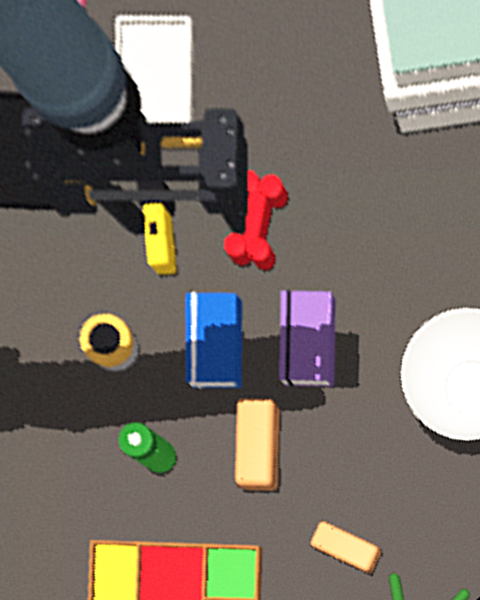

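View pics/r_side.png

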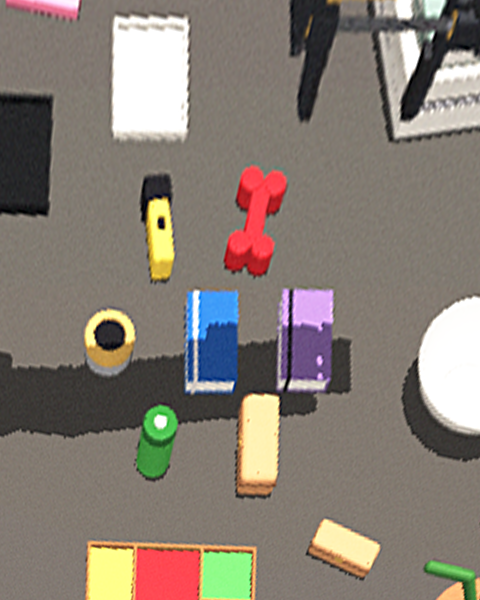

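```bash
cat >> h.py <<'E'
X0,X1,Y0,Y1,S=0.3,0.9,-0.45,0.45,2000
HS=dict(yellow=((22,130,80),(33,255,255)),red=((0,170,80),(8,255,255)),green=((50,130,40),(75,255,255)),
 blue=((100,130,40),(120,255,255)),purple=((125,50,40),(150,255,255)),tan=((9,60,120),(21,190,255)))
def foot(cs,col,h,box,zs=None):
    m=None
    for c in cs:
        for z in (zs or (0,h)):
            r=rect(c,z,*box,S); k=mask(r,*HS[col])
            m=k if m is None else m&k
    m=cv2.morphologyEx(m,cv2.MORPH_CLOSE,np.ones((15,15),np.uint8))
    cn,_=cv2.findContours(m,cv2.RETR_EXTERNAL,cv2.CHAIN_APPROX_NONE)
    c=max(cn,key=cv2.contourArea).reshape(-1,2)
    w=np.c_[box[0]+c[:,0]/S,box[3]-c[:,1]/S]
    (cx,cy),(a,b),an=cv2.minAreaRect((w*1000).astype(np.float32))
    if a>b: a,b=b,a; an-=90
    an=(an+90)%180-90
    # an: rotation of long side from y axis, ccw positive in world
    return round(cx,1),round(cy,1),round(a,1),round(b,1),round(an,1)
E
python3 - <<'E'
from h import *
S_=cap("scene"); D=cap("side"); W=cap("wrist")
B=dict(torch=(.45,.54,.06,.22),bone=(.56,.68,.06,.24),disp=(.43,.55,-.2,-.06),blue=(.51,.62,-.08,.08),purple=(.63,.74,-.08,.08),case=(.57,.67,-.22,-.05),small=(.67,.8,-.32,-.21))
C=dict(torch=("yellow",.027),bone=("red",.024),disp=("green",.058),blue=("blue",.018),purple=("purple",.018),case=("tan",.03),small=("tan",.025))
for k in B:
    for nm,cs in (("S",[S_]),("D",[D]),("W",[W]),("SD",[S_,D])):
        try: print(k,nm,foot(cs,*C[k],B[k]))
        except Exception as e: print(k,nm,"fail")
# trays
for nm,c in (("S",S_),("D",D)):
    print(nm,"yellowfl",foot([c],"yellow",.004,(.38,.5,-.45,-.22),(.004,)))
    print(nm,"redfl",foot([c],"red",.004,(.42,.6,-.45,-.22),(.004,)))
    print(nm,"greenfl",foot([c],"green",.004,(.5,.66,-.45,-.22),(.004,)))
E
```

```text
torch S (498.4, 122.3, 24.2, 74.0, 5.0)
torch D (489.8, 123.2, 14.1, 71.9, -3.6)
torch W (501.8, 121.5, 23.1, 74.3, 5.3)
torch SD (492.3, 112.5, 9.1, 50.9, 3.6)
bone S fail
bone D (631.8, 150.5, 0.5, 3.0, 0.0)
bone W (641.0, 108.5, 0.0, 0.0, 0.0)
bone SD fail
disp S (492.2, -145.0, 38.4, 39.6, 9.5)
disp D (492.5, -144.2, 38.3, 40.2, 80.5)
disp W fail
disp SD (492.3, -144.6, 38.1, 38.6, 9.5)
blue S (566.5, -2.3, 57.6, 111.0, -0.9)
blue D (573.2, 5.5, 45.5, 95.0, 0.0)
blue W (573.0, -2.8, 48.0, 109.5, 0.0)
blue SD (572.8, 5.5, 44.5, 95.0, 0.0)
purple S (681.8, -0.2, 64.1, 112.3, -1.3)
purple D (682.1, -0.6, 64.0, 113.3, -1.4)
purple W (684.6, -0.5, 63.1, 110.5, -1.5)
purple SD (681.8, -0.3, 62.6, 111.9, -0.9)
case S (615.6, -184.4, 11.4, 38.4, 71.6)
case D (641.5, -174.5, 3.0, 18.0, 0.0)
case W (624.3, -137.4, 46.2, 98.8, -1.6)
case SD (617.2, -184.0, 0.0, 1.5, -90.0)
small S (723.0, -274.5, 7.2, 72.0, 62.7)
small D (763.5, -283.3, 6.5, 20.2, -40.0)
small W (747.2, -281.8, 15.5, 43.5, -90.0)
small SD fail
S yellowfl (438.2, -324.1, 57.3, 133.3, -2.1)
S redfl (509.7, -326.0, 86.0, 133.3, -2.0)
S greenfl (583.3, -293.3, 59.4, 60.5, -2.0)
D yellowfl (438.4, -321.8, 57.1, 131.4, -1.8)
D redfl (510.4, -322.8, 79.7, 130.2, -1.7)
D greenfl (559.1, -289.2, 8.4, 56.5, -5.7)
```

```bash
python3 - <<'E'
from h import *
HS["red"]=((0,130,60),(12,255,255)); HS["tan"]=((8,50,80),(22,200,255))
S_=cap("scene"); D=cap("side"); W=cap("wrist")
for nm,c,p in (("bone D",D,(352,224)),("case S",S_,(294,328)),("case D",D,(383,301)),("small",S_,(290,400)),("tray",D,(292,191)),("table",D,(270,260))):
    print(nm,cv2.cvtColor(c[0],cv2.COLOR_BGR2HSV)[p[1],p[0]])
def fr(c,lo,hi,z,box):
    m=None
    for zz in z:
        k=mask(rect(c,zz,*box,S),lo,hi)
        m=k if m is None else m&k
    m=cv2.morphologyEx(m,cv2.MORPH_CLOSE,np.ones((15,15),np.uint8))
    cn,_=cv2.findContours(m,cv2.RETR_EXTERNAL,cv2.CHAIN_APPROX_NONE)
    q=max(cn,key=cv2.contourArea).reshape(-1,2).astype(float)
    w=np.c_[box[0]+q[:,0]/S,box[3]-q[:,1]/S]*1000
    return np.round(np.array(sum([list(x) if np.ndim(x) else [x] for x in cv2.minAreaRect(w.astype(np.float32))],[])),1)
for nm,c in (("S",S_),("D",D),("W",W)):
    for n,lo,hi,z,b in (("bone",(0,130,60),(10,255,255),(0.002,.022),(.56,.68,.06,.26)),("bone2",(170,130,60),(180,255,255),(0.002,.022),(.56,.68,.06,.26)),
      ("case",(5,60,70),(22,220,255),(0,.03),(.56,.69,-.24,-.05)),("small",(5,60,70),(22,220,255),(0,.022),(.66,.82,-.34,-.21)),
      ("wtray",(0,0,170),(180,40,255),(.01,),(.41,.57,.22,.44)),("wtrayfl",(0,0,170),(180,40,255),(.004,.004),(.41,.57,.22,.44))):
        try: print(nm,n,fr(c,lo,hi,z,b))
        except Exception as e: print(nm,n,"fail")
im=np.hstack([cv2.resize(D[0][270:370,340:490],(600,400),interpolation=cv2.INTER_CUBIC)])
cv2.imwrite("pics/cases.png",im)
cv2.imwrite("pics/trays.png",cv2.resize(D[0][130:290,200:400],(800,600)))
E
```

```text
bone D [178 183 255]
case S [ 23  98 255]
case D [ 26  74 255]
small [ 24  94 255]
tray [  0   0 255]
table [ 16  37 130]
S bone [653.  189.2   1.3   7.6  24.8]
S bone2 [619.  146.5 109.3  55.6  77.5]
S case [ 621.5 -135.9  105.6   42.8   87.6]
S small [ 731.  -262.8   36.6   79.5   64.3]
S wtray [488.2 339.  135.   96.5  90. ]
S wtrayfl [485.2 343.8 135.5  97.5  90. ]
D bone [631.8 147.4   7.3   1.2  77. ]
D bone2 [619.  146.1 110.7  55.7  78.6]
D case [ 601.2 -131.2   95.6    9.2   84.6]
D small [ 763.5 -283.    22.4    7.4   48.2]
D wtray [488.  329.6 157.3  96.7  89.4]
D wtrayfl [489.  337.4 157.8  96.8  89.4]
W bone [641.3 107.8   0.7   6.6   9.5]
W bone2 [613.8 127.5  73.   54.5  90. ]
W case [ 624.3 -135.7  103.7   47.2   88.6]
W small [ 745.  -283.2   19.5   54.    90. ]
W wtray fail
W wtrayfl fail
```

View pics/cases.png

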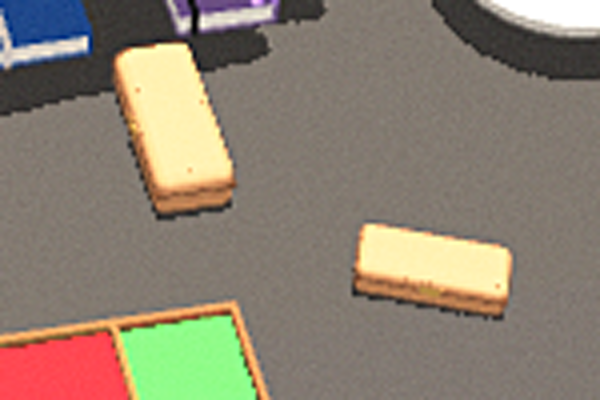

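View pics/trays.png

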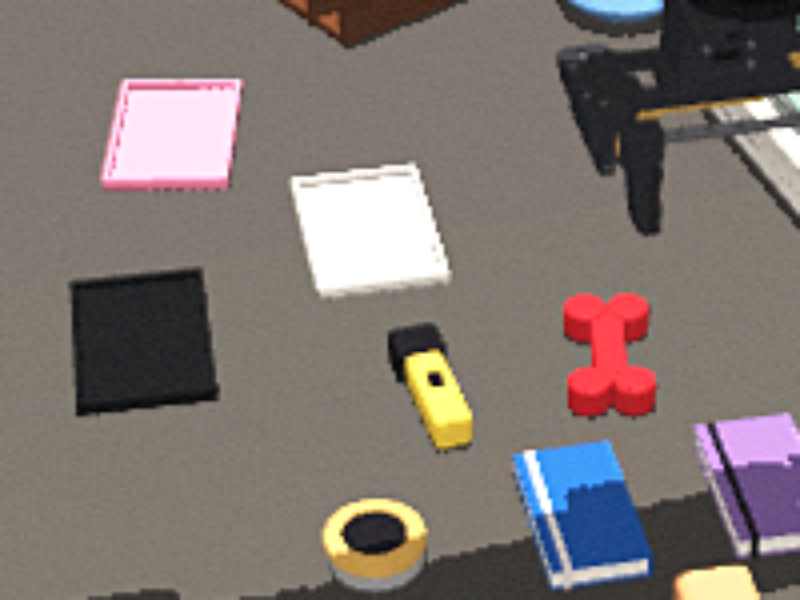

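The larger case is at side (383,301): it measures about 105x45 mm, against about 80x37 mm for the small one at (448,337). The white tray is at side (292,191), with pink and black ones beside it. I'll start with the torch.

```bash
python3 -m pendant '[{"jaw":-1,"dx":-0.0505,"dz":0.0465},{"dx":-0.0505,"dz":0.0465},{"dx":-0.0505,"dz":0.046,"dy":0.02},{"dy":0.04,"ry":-0.087},{"dy":0.03},{}]' 20
python3 - <<'E'
from h import *
c=cap("wrist","w1"); D=cap("side","d1")
print(foot([c],"yellow",.026,(.45,.55,.06,.22)))
for z in (.01,):
    b=(.40,.58,.22,.44)
    r=rect(c,z,*b,3000); cv2.imwrite("pics/wt.png",r)
E
```

```text
(501.6, 121.6, 23.5, 74.6, 5.4)invalid input
```

View pics/w1.png

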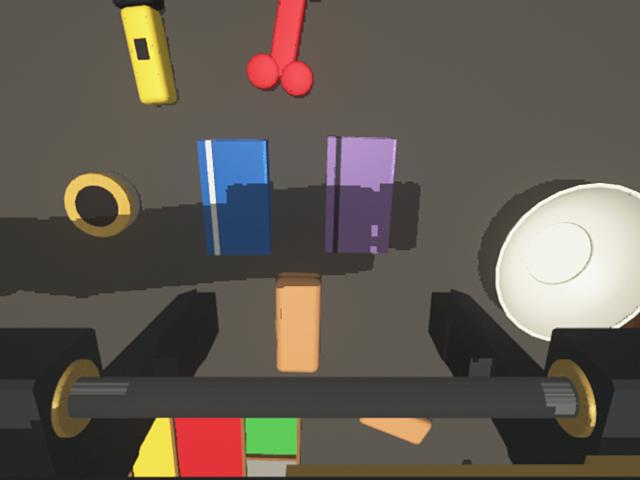

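View pics/wt.png

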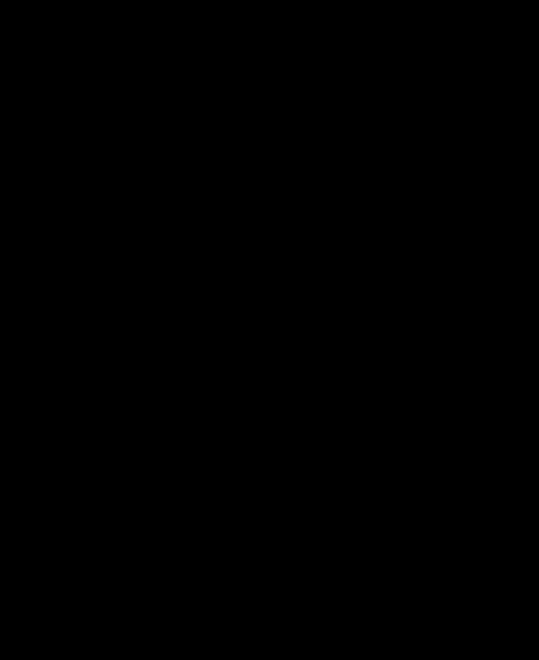

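The move was refused as invalid and the arm hasn't moved. Each row may need a jaw value, so I'll try that.

```bash
python3 -m pendant '[{"jaw":-1,"dx":-0.0505,"dz":0.0465},{"jaw":-1,"dx":-0.0505,"dz":0.0465},{"jaw":-1,"dx":-0.0505,"dz":0.046,"dy":0.02},{"jaw":-1,"dy":0.04,"ry":-0.087},{"jaw":-1,"dy":0.03},{"jaw":-1}]' 20
```

```text
invalid input
```

```bash
python3 -m pendant '[{"jaw":-1,"dx":-0.0505,"dy":0,"dz":0.0465,"rx":0,"ry":0,"rz":0},{"jaw":-1,"dx":-0.0505,"dy":0,"dz":0.0465,"rx":0,"ry":0,"rz":0},{"jaw":-1,"dx":-0.0505,"dy":0.02,"dz":0.046,"rx":0,"ry":0,"rz":0},{"jaw":-1,"dx":0,"dy":0.04,"dz":0,"rx":0,"ry":-0.087,"rz":0},{"jaw":-1,"dx":0,"dy":0.03,"dz":0,"rx":0,"ry":0,"rz":0},{"jaw":-1,"dx":0,"dy":0,"dz":0,"rx":0,"ry":0,"rz":0}]' 20
python3 - <<'E'
from h import *
c=cap("wrist","w1")
print(foot([c],"yellow",.026,(.45,.55,.06,.22)))
b=(.40,.58,.22,.44)
cv2.imwrite("pics/wt.png",rect(c,.01,*b,2700))
E
```

```text
t: 1.4
tcp_pos: [0.5121, 0.1246, 0.1244]
tool_rot: [-0.706, 0.707, 0.029, -0.032]
wrist_force: [0.4, 0.1, 0.2]
grip_width: 1.0
(502.1, 120.5, 26.0, 70.3, 5.2)
```

View pics/w1.png

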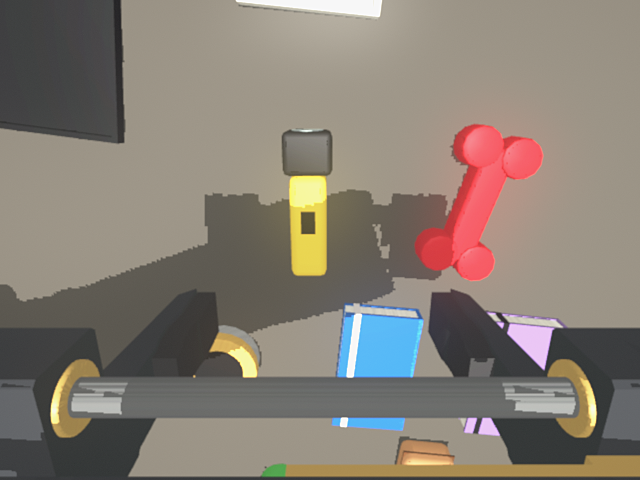

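View pics/wt.png

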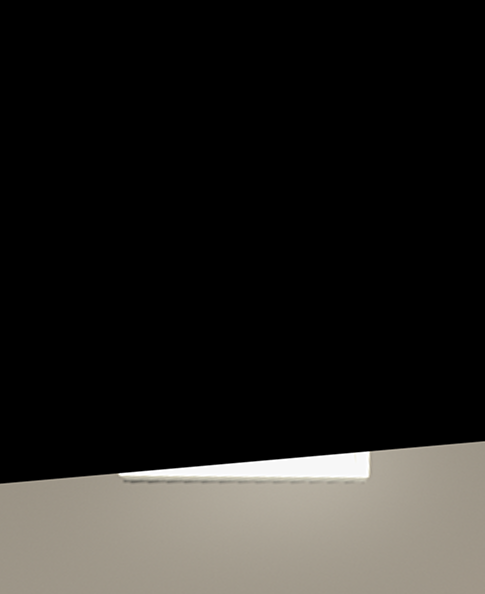

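```bash
cat > to.py <<'E'
import sys
from cell import bot
import numpy as np
from scipy.spatial.transform import Rotation as Ro
def to(x,y,z,yaw):
    s=bot.read_state(); q=s["tool_rot"]; R=Ro.from_quat([q[1],q[2],q[3],q[0]])
    want=Ro.from_euler("z",yaw,degrees=True)*Ro.from_euler("x",-90,degrees=True)
    d=np.array([x,y,z])-s["tcp_pos"]; 
    print("t",round(s["t"],2),"tcp",np.round(s["tcp_pos"],4),"F",np.round(s["wrist_force"],1),"w",round(s["grip_width"]*88,1))
    print("tool delta mm",np.round(R.inv().apply(d)*1000,1),"in target axes",np.round(want.inv().apply(d)*1000,1),"turn",np.round((R.inv()*want).as_rotvec(),3))
to(*map(float,sys.argv[1:]))
E
python3 to.py .4987 .138 .012 5.2
```

```text
t 1.45 tcp [0.5134 0.1249 0.1259] F [-1.1  0.4  0.5] w 87.7
tool delta mm [-13.4 113.9  14.3] in target axes [-13.5 113.9  14.4] turn [ 0.    -0.004 -0.001]
```

```bash
python3 -m pendant '[{"jaw":-1,"dx":-0.0135,"dy":0,"dz":0.0145,"rx":0,"ry":-0.004,"rz":0},{"jaw":-1,"dx":0,"dy":0.035,"dz":0,"rx":0,"ry":0,"rz":0},{"jaw":-1,"dx":0,"dy":0.035,"dz":0,"rx":0,"ry":0,"rz":0},{"jaw":-1,"dx":0,"dy":0.02,"dz":0,"rx":0,"ry":0,"rz":0},{"jaw":-1,"dx":0,"dy":0,"dz":0,"rx":0,"ry":0,"rz":0}]' 20
python3 to.py .4987 .138 .012 5.2
```

```text
t: 2.08
tcp_pos: [0.498, 0.1392, 0.036]
tool_rot: [0.706, -0.706, -0.032, 0.033]
wrist_force: [-0.5, -0.2, 0.1]
grip_width: 0.999
t 2.08 tcp [0.498  0.1392 0.036 ] F [-0.5 -0.2  0.1] w 87.9
tool delta mm [ 0.6 24.  -1.3] in target axes [ 0.6 24.  -1.3] turn [-0.     0.001 -0.001]
```

```bash
python3 -m pendant '[{"jaw":-1,"dx":0,"dy":0.024,"dz":-0.001,"rx":0,"ry":0,"rz":0},{"jaw":-1,"dx":0,"dy":0,"dz":0,"rx":0,"ry":0,"rz":0},{"jaw":1,"dx":0,"dy":0,"dz":0,"rx":0,"ry":0,"rz":0},{"jaw":1,"dx":0,"dy":0,"dz":0,"rx":0,"ry":0,"rz":0},{"jaw":1,"dx":0,"dy":0,"dz":0,"rx":0,"ry":0,"rz":0},{"jaw":1,"dx":0,"dy":0,"dz":0,"rx":0,"ry":0,"rz":0},{"jaw":1,"dx":0,"dy":0,"dz":0,"rx":0,"ry":0,"rz":0}]' 20
python3 to.py .4987 .138 .012 5.2
```

```text
t: 2.95
tcp_pos: [0.4991, 0.1373, 0.012]
tool_rot: [-0.706, 0.706, 0.032, -0.032]
wrist_force: [-0.6, -0.9, 0.0]
grip_width: 0.455
t 2.95 tcp [0.4991 0.1373 0.012 ] F [-0.6 -0.9  0. ] w 40.1
tool delta mm [-0.3  0.   0.7] in target axes [-0.3  0.   0.7] turn [0. 0. 0.]
```

```bash
python3 -m pendant '[{"jaw":1,"dx":0,"dy":0,"dz":0,"rx":0,"ry":0,"rz":0},{"jaw":1,"dx":0,"dy":0,"dz":0,"rx":0,"ry":0,"rz":0},{"jaw":1,"dx":0,"dy":0,"dz":0,"rx":0,"ry":0,"rz":0},{"jaw":1,"dx":0,"dy":0,"dz":0,"rx":0,"ry":0,"rz":0},{"jaw":1,"dx":0,"dy":-0.03,"dz":0,"rx":0,"ry":0,"rz":0},{"jaw":1,"dx":0,"dy":-0.03,"dz":0,"rx":0,"ry":0,"rz":0},{"jaw":1,"dx":0,"dy":-0.03,"dz":0,"rx":0,"ry":0,"rz":0},{"jaw":1,"dx":0,"dy":0,"dz":0,"rx":0,"ry":0,"rz":0}]' 20
python3 to.py .4395 -.318 .1 -2
python3 - <<'E'
from h import *
c=cap("wrist","w2")
E
```

```text
t: 3.95
tcp_pos: [0.5007, 0.1378, 0.1039]
tool_rot: [0.707, -0.706, -0.034, 0.031]
wrist_force: [0.6, -0.7, -0.8]
grip_width: 0.005
t 3.95 tcp [0.5007 0.1378 0.1039] F [ 0.6 -0.7 -0.8] w 0.5
tool delta mm [-102.4    3.1 -448.4] in target axes [ -45.3    3.9 -457.7] turn [-0.001  0.126  0.004]
```

View pics/w2.png

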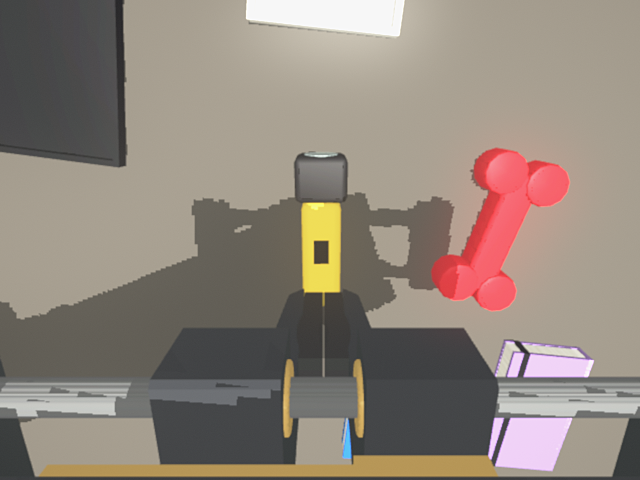

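The grip missed and closed empty. I'll check whether the torch moved and where it sits relative to the fingers.

```bash
python3 - <<'E'
from h import *
c=cap("wrist"); D=cap("side","d2"); S_=cap("scene","s2")
for k in (c,D,S_): 
    try: print(foot([k],"yellow",.026,(.45,.55,.06,.22)))
    except Exception as e: print(e)
st=bot.read_state()
print(proj(D,st["tcp_pos"]),proj(c,st["tcp_pos"]))
cv2.imwrite("pics/d2c.png",cv2.resize(D[0][60:260,200:420],(800,600)*1)[:,:])
E
```

```text
(502.1, 120.0, 26.1, 68.3, 5.4)
(499.4, 123.1, 25.3, 74.2, 5.7)
(498.3, 123.0, 24.8, 74.6, 5.4)
[[306.59727996 206.29942221]] [[318.52133236 282.86212376]]
```

View pics/d2c.png

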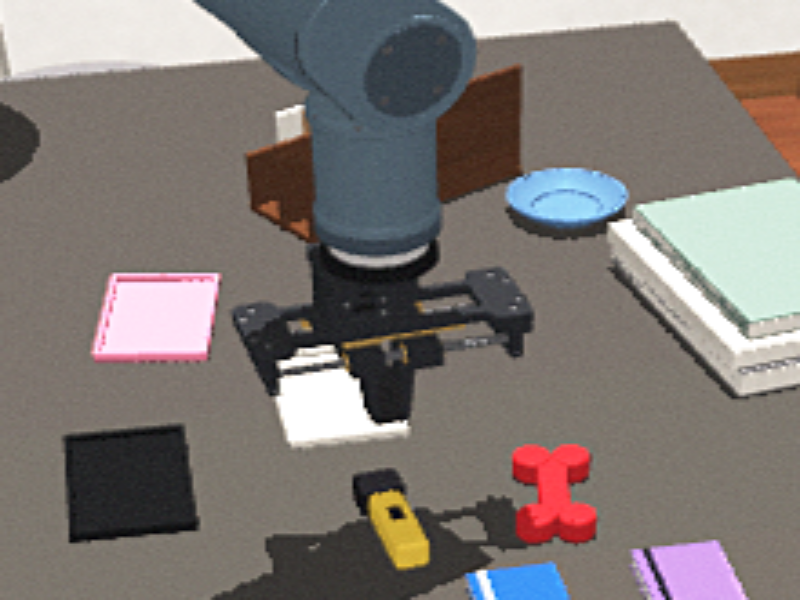

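```bash
python3 - <<'E'
from h import *
c=cap("side")
for dz in (0,.01,.02,.03): print(dz,proj(c,[[.65-.044,-.009,.213+dz],[.65+.044,-.009,.213+dz],[.5007,.1378,.104+dz]]).round(1).tolist())
im=cv2.imread("pics/side0.png"); cv2.imwrite("pics/s0c.png",cv2.resize(im[110:210,320:460],(784,560),interpolation=cv2.INTER_CUBIC))
cv2.imwrite("pics/s2c.png",cv2.resize(c[0][120:220,240:380],(784,560),interpolation=cv2.INTER_CUBIC))
E
```

```text
0 [[364.8, 200.5], [402.8, 195.1], [307.5, 205.0]]
0.01 [[365.0, 197.0], [403.2, 191.6], [307.3, 201.9]]
0.02 [[365.1, 193.4], [403.6, 188.0], [307.2, 198.7]]
0.03 [[365.3, 189.7], [403.9, 184.3], [307.1, 195.5]]
```

View pics/s0c.png

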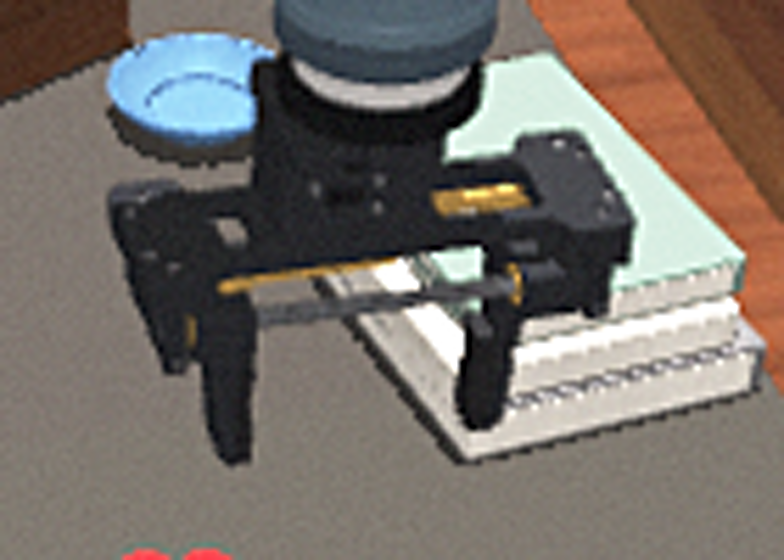

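View pics/s2c.png

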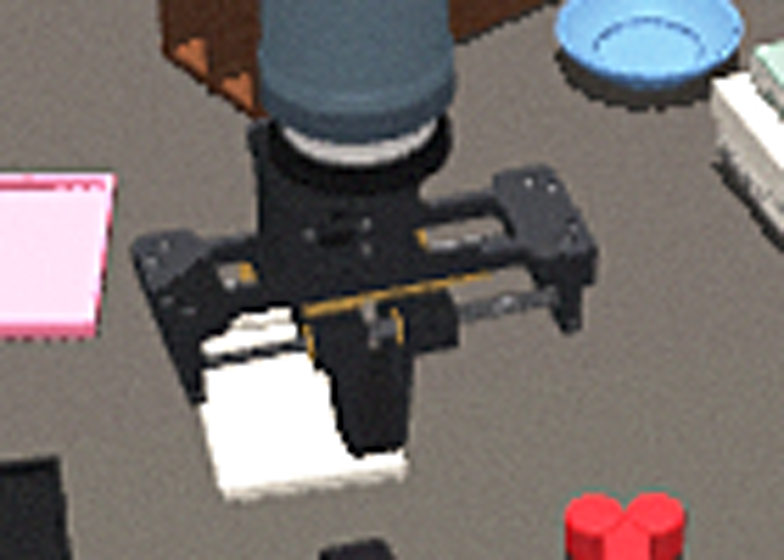

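Two views agree that the finger tips sit about 20 mm above the reported TCP, so the torch was never reached. I'll reopen part-way and go lower in small steps, watching the force.

```bash
python3 to.py .4990 .136 .012 5.3; python3 -m pendant '[{"jaw":-0.2,"dx":0,"dy":0,"dz":0,"rx":0,"ry":0,"rz":0},{"jaw":-0.2,"dx":-0.002,"dy":0,"dz":-0.002,"rx":0,"ry":0,"rz":0},{"jaw":-0.2,"dx":0,"dy":0,"dz":0,"rx":0,"ry":0,"rz":0},{"jaw":-0.2,"dx":0,"dy":0.02,"dz":0,"rx":0,"ry":0,"rz":0},{"jaw":-0.2,"dx":0,"dy":0.03,"dz":0,"rx":0,"ry":0,"rz":0},{"jaw":-0.2,"dx":0,"dy":0.03,"dz":0,"rx":0,"ry":0,"rz":0},{"jaw":-0.2,"dx":0,"dy":0.013,"dz":0,"rx":0,"ry":0,"rz":0},{"jaw":-0.2,"dx":0,"dy":0.006,"dz":0,"rx":0,"ry":0,"rz":0},{"jaw":-0.2,"dx":0,"dy":0,"dz":0,"rx":0,"ry":0,"rz":0}]' 20
python3 to.py .4990 .136 -.01 5.3
python3 - <<'E'
from h import *
c=cap("side"); cv2.imwrite("pics/s3c.png",cv2.resize(c[0][150:270,240:400],(800,600),interpolation=cv2.INTER_CUBIC))
E
```

```text
t 4.2 tcp [0.4982 0.1371 0.1009] F [0.6 0.4 0.4] w 0.4
tool delta mm [ 0.9 88.9 -1.1] in target axes [ 0.7 88.9 -1.2] turn [ 0.    -0.001 -0.002]
t: 5.32
tcp_pos: [0.4976, 0.1352, 0.0033]
tool_rot: [0.706, -0.706, -0.032, 0.032]
wrist_force: [0.5, 0.1, -0.2]
grip_width: 0.6
t 5.33 tcp [0.4976 0.1352 0.0033] F [ 0.5  0.1 -0.2] w 52.8
tool delta mm [ 1.5 13.3  0.6] in target axes [ 1.5 13.3  0.6] turn [-0.    -0.001  0.   ]
```

View pics/s3c.png

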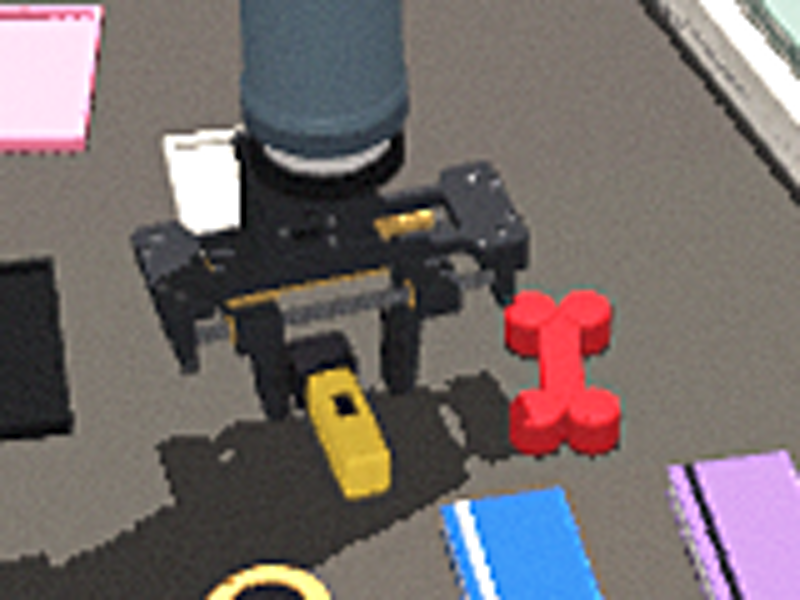

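```bash
python3 - <<'E'
from h import *
D=cap("side");S_=cap("scene");W=cap("wrist","w3")
s=bot.read_state();p=s["tcp_pos"];print(p)
for dz in (0,.01,.02,.03):
  P=[[p[0]+a,p[1]+b,p[2]+dz] for a in (-.035,.035) for b in (-.009,.009)]
  print(dz,"D",proj(D,P).round(0).tolist(),"S",proj(S_,P).round(0).tolist(),"W",proj(W,P).round(0).tolist())
cv2.imwrite("pics/sc3.png",cv2.resize(S_[0][160:280,280:440],(800,600),interpolation=cv2.INTER_CUBIC))
E
```

```text
[0.497893   0.1353364  0.00371434]
0 D [[295.0, 240.0], [294.0, 235.0], [322.0, 236.0], [320.0, 231.0]] S [[316.0, 230.0], [321.0, 226.0], [337.0, 243.0], [341.0, 239.0]] W [[247.0, 295.0], [248.0, 260.0], [391.0, 307.0], [397.0, 272.0]]
0.01 D [[295.0, 237.0], [294.0, 232.0], [321.0, 233.0], [320.0, 229.0]] S [[316.0, 227.0], [321.0, 223.0], [337.0, 241.0], [341.0, 236.0]] W [[243.0, 305.0], [244.0, 268.0], [395.0, 317.0], [401.0, 281.0]]
0.02 D [[295.0, 234.0], [294.0, 230.0], [321.0, 230.0], [320.0, 226.0]] S [[316.0, 225.0], [321.0, 221.0], [337.0, 238.0], [341.0, 234.0]] W [[239.0, 315.0], [240.0, 277.0], [399.0, 328.0], [405.0, 291.0]]
0.03 D [[295.0, 231.0], [293.0, 227.0], [321.0, 227.0], [320.0, 223.0]] S [[316.0, 222.0], [321.0, 218.0], [337.0, 236.0], [341.0, 232.0]] W [[234.0, 328.0], [235.0, 288.0], [404.0, 341.0], [411.0, 302.0]]
```

View pics/sc3.png

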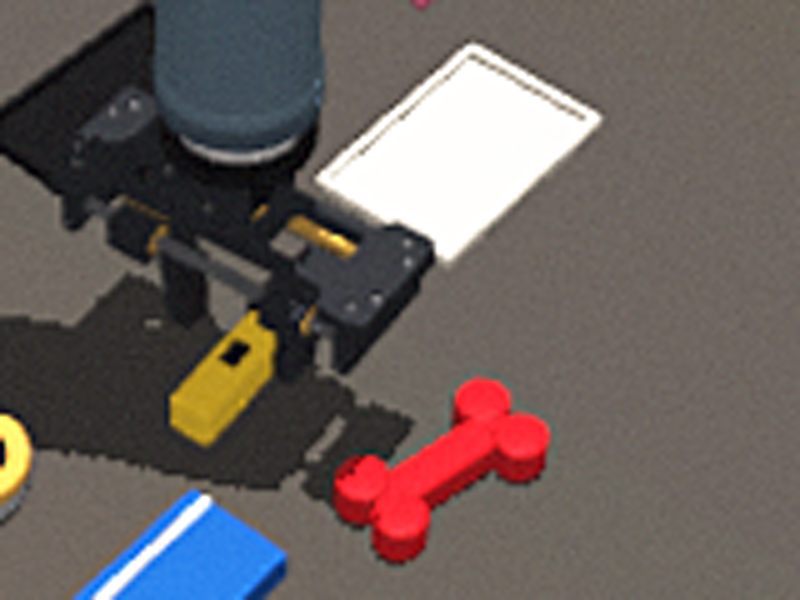

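View pics/w3.png

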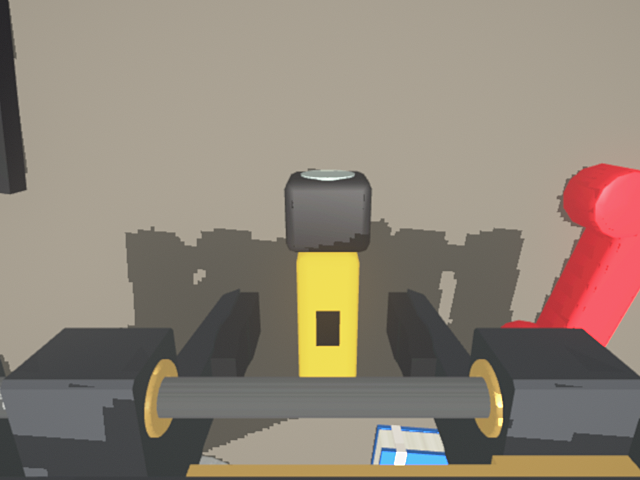

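All three views put the tips 23±3 mm above the reported TCP. I'll descend to a reported z of about -0.014.

```bash
python3 -m pendant '[{"jaw":-0.2,"dx":0.0015,"dy":0.006,"dz":0,"rx":0,"ry":0,"rz":0},{"jaw":-0.2,"dx":0,"dy":0.006,"dz":0,"rx":0,"ry":0,"rz":0},{"jaw":-0.2,"dx":0,"dy":0.003,"dz":0,"rx":0,"ry":0,"rz":0},{"jaw":-0.2,"dx":0,"dy":0.003,"dz":0,"rx":0,"ry":0,"rz":0},{"jaw":-0.2,"dx":0,"dy":0,"dz":0,"rx":0,"ry":0,"rz":0}]' 20
python3 to.py .4990 .136 -.014 5.3
python3 - <<'E'
from h import *
c=cap("side"); cv2.imwrite("pics/s4c.png",cv2.resize(c[0][150:270,240:400],(800,600),interpolation=cv2.INTER_CUBIC))
E
```

```text
t: 6.15
tcp_pos: [0.4986, 0.1352, -0.0153]
tool_rot: [-0.706, 0.706, 0.032, -0.032]
wrist_force: [-0.4, -0.6, -0.6]
grip_width: 0.598
t 6.15 tcp [ 0.4986  0.1352 -0.0153] F [-0.4 -0.6 -0.6] w 52.7
tool delta mm [ 0.5 -1.3  0.7] in target axes [ 0.5 -1.3  0.7] turn [ 0.    -0.001 -0.   ]
```

View pics/s4c.png

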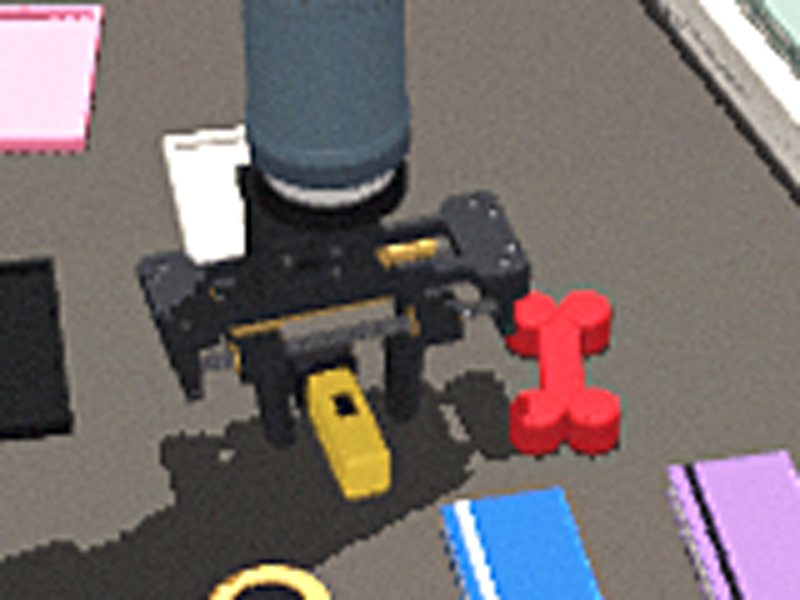

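```bash
python3 -m pendant '[{"jaw":1,"dx":0,"dy":0,"dz":0,"rx":0,"ry":0,"rz":0},{"jaw":1,"dx":0,"dy":0,"dz":0,"rx":0,"ry":0,"rz":0},{"jaw":1,"dx":0,"dy":0,"dz":0,"rx":0,"ry":0,"rz":0},{"jaw":1,"dx":0,"dy":0,"dz":0,"rx":0,"ry":0,"rz":0},{"jaw":1,"dx":0,"dy":-0.015,"dz":0,"rx":0,"ry":0,"rz":0},{"jaw":1,"dx":0,"dy":-0.03,"dz":0,"rx":0,"ry":0,"rz":0},{"jaw":1,"dx":0,"dy":-0.04,"dz":0,"rx":0,"ry":0,"rz":0},{"jaw":1,"dx":0,"dy":-0.02,"dz":0,"rx":0,"ry":0,"rz":0}]' 25
python3 to.py .4395 -.318 .09 -2
python3 - <<'E'
from h import *
c=cap("wrist","w4")
E
```

```text
t: 7.2
tcp_pos: [0.4996, 0.1355, 0.0927]
tool_rot: [0.707, -0.706, -0.033, 0.031]
wrist_force: [0.5, 0.3, -1.3]
grip_width: 0.294
t 7.2 tcp [0.4996 0.1355 0.0927] F [ 0.5  0.3 -1.3] w 25.9
tool delta mm [-101.     2.2 -446.2] in target axes [ -44.2    2.7 -455.4] turn [-0.001  0.126  0.003]
```

View pics/w4.png

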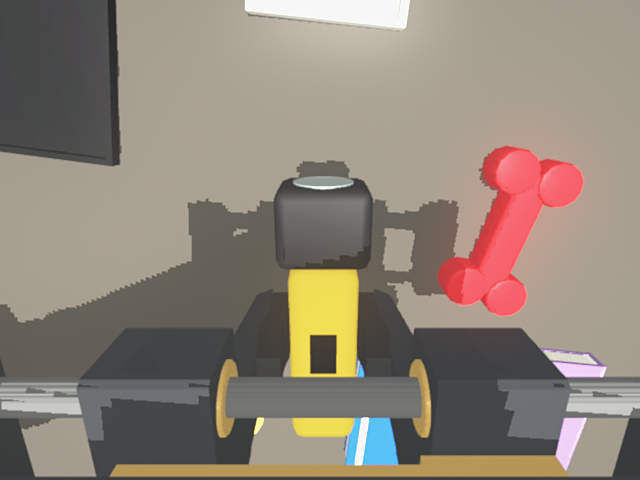

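Torch is held at 26 mm. I'll carry it over to the wooden tray.

```bash
python3 -m pendant '[{"jaw":1,"dx":0,"dy":0,"dz":0,"rx":0,"ry":0.126,"rz":0},{"jaw":1,"dx":-0.005,"dy":0,"dz":-0.05,"rx":0,"ry":0,"rz":0},{"jaw":1,"dx":-0.005,"dy":0,"dz":-0.055,"rx":0,"ry":0,"rz":0},{"jaw":1,"dx":-0.005,"dy":0,"dz":-0.055,"rx":0,"ry":0,"rz":0},{"jaw":1,"dx":-0.005,"dy":0,"dz":-0.055,"rx":0,"ry":0,"rz":0},{"jaw":1,"dx":-0.005,"dy":0,"dz":-0.055,"rx":0,"ry":0,"rz":0},{"jaw":1,"dx":-0.005,"dy":0,"dz":-0.055,"rx":0,"ry":0,"rz":0},{"jaw":1,"dx":-0.005,"dy":0,"dz":-0.055,"rx":0,"ry":0,"rz":0},{"jaw":1,"dx":-0.005,"dy":0,"dz":-0.05,"rx":0,"ry":0,"rz":0},{"jaw":1,"dx":-0.005,"dy":0,"dz":-0.03,"rx":0,"ry":0,"rz":0}]' 25
python3 to.py .4387 -.3245 -.009 -2
python3 - <<'E'
from h import *
c=cap("wrist","w5");D=cap("side","d5")
E
```

```text
t: 8.5
tcp_pos: [0.4364, -0.3257, 0.09]
tool_rot: [-0.707, 0.707, -0.013, 0.013]
wrist_force: [0.4, -0.7, -2.7]
grip_width: 0.293
t 8.5 tcp [ 0.4364 -0.3257  0.09  ] F [ 0.4 -0.7 -2.7] w 25.8
tool delta mm [ 2.2 99.   1.4] in target axes [ 2.2 99.   1.3] turn [ 0.001 -0.003 -0.   ]
```

View pics/w5.png

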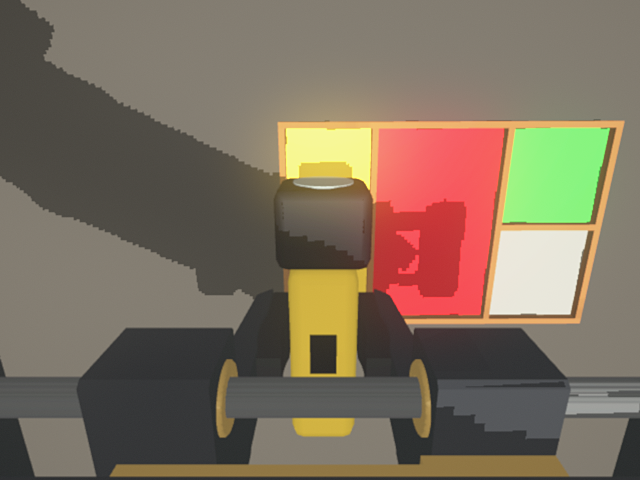

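View pics/d5.png

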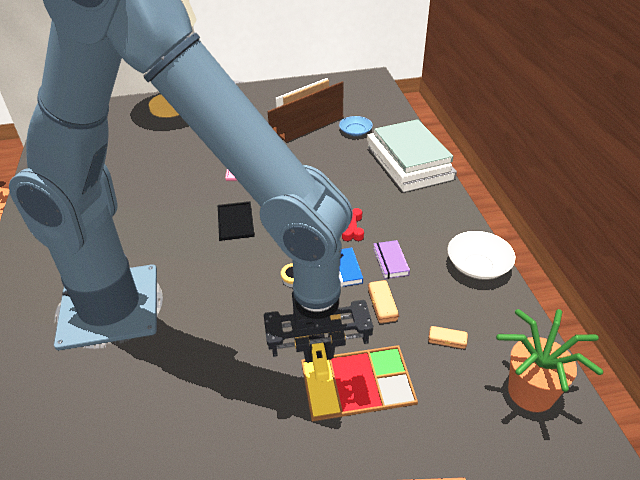

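```bash
python3 - <<'E'
from h import *
c=cap("wrist")
P=ray(c,[[279,122],[623,122],[581,323]],.01)*1000; print(P.round(1))
a=np.arctan2(P[1,1]-P[0,1],P[1,0]-P[0,0]); print(np.degrees(a))
R=np.array([[np.cos(a),-np.sin(a)],[np.sin(a),np.cos(a)]])
mid=(P[0]+P[1])[:2]/2; C=mid+R@[0,-70]; print("centre",C)
for n,o in dict(y=(-75,0),r=(-4,0),g=(71,35)).items(): print(n,(C+R@np.array(o)).round(1))
E
```

```text
[[ 412.5 -254.6   10. ]
 [ 623.4 -263.1   10. ]
 [ 620.2 -402.7   10. ]]
-2.312175000581025
centre [ 515.10111389 -328.76454383]
y [ 440.2 -325.7]
r [ 511.1 -328.6]
g [ 587.5 -296.7]
```

```bash
python3 -m pendant '[{"jaw":1,"dx":0.003,"dy":0.02,"dz":-0.001,"rx":0,"ry":0,"rz":0},{"jaw":1,"dx":0,"dy":0.03,"dz":0,"rx":0,"ry":0,"rz":0},{"jaw":1,"dx":0,"dy":0.025,"dz":0,"rx":0,"ry":0,"rz":0},{"jaw":1,"dx":0,"dy":0.012,"dz":0,"rx":0,"ry":0,"rz":0},{"jaw":1,"dx":0,"dy":0.007,"dz":0,"rx":0,"ry":0,"rz":0},{"jaw":1,"dx":0,"dy":0.003,"dz":0,"rx":0,"ry":0,"rz":0},{"jaw":1,"dx":0,"dy":0.002,"dz":0,"rx":0,"ry":0,"rz":0},{"jaw":1,"dx":0,"dy":0,"dz":0,"rx":0,"ry":0,"rz":0}]' 25
python3 to.py .4393 -.3265 -.0105 -2.1
```

```text
t: 9.65
tcp_pos: [0.441, -0.3242, -0.0086]
tool_rot: [-0.707, 0.707, -0.012, 0.013]
wrist_force: [-0.2, 0.3, -1.2]
grip_width: 0.294
t 9.65 tcp [ 0.441  -0.3242 -0.0086] F [-0.2  0.3 -1.2] w 25.9
tool delta mm [-1.6  1.9 -2.4] in target axes [-1.6  1.9 -2.4] turn [0.    0.002 0.001]
```

```bash
python3 -m pendant '[{"jaw":1,"dx":-0.001,"dy":0.002,"dz":-0.001,"rx":0,"ry":0,"rz":0},{"jaw":1,"dx":0,"dy":0,"dz":0,"rx":0,"ry":0,"rz":0},{"jaw":0.2,"dx":0,"dy":0,"dz":0,"rx":0,"ry":0,"rz":0},{"jaw":0.2,"dx":0,"dy":0,"dz":0,"rx":0,"ry":0,"rz":0},{"jaw":0.2,"dx":0,"dy":0,"dz":0,"rx":0,"ry":0,"rz":0},{"jaw":0.2,"dx":0,"dy":-0.02,"dz":0,"rx":0,"ry":0,"rz":0},{"jaw":0.2,"dx":0,"dy":-0.04,"dz":0,"rx":0,"ry":0,"rz":0},{"jaw":0.2,"dx":0,"dy":-0.045,"dz":0,"rx":0,"ry":0,"rz":0},{"jaw":0.2,"dx":0,"dy":0,"dz":0,"rx":0,"ry":0,"rz":0}]' 25
python3 to.py .619 .146 .09 -12
python3 - <<'E'
from h import *
c=cap("wrist","w6");D=cap("side");S_=cap("scene","s6")
cv2.imwrite("pics/d6.png",cv2.resize(D[0][300:440,270:450],(780,600),interpolation=cv2.INTER_CUBIC))
E
```

```text
t: 10.78
tcp_pos: [0.4422, -0.3267, 0.0986]
tool_rot: [-0.706, 0.708, -0.01, 0.015]
wrist_force: [0.7, 0.6, 0.2]
grip_width: 0.401
t 10.78 tcp [ 0.4422 -0.3267  0.0986] F [0.7 0.6 0.2] w 35.3
tool delta mm [160.    7.7 478.7] in target axes [ 74.7   8.6 499.1] turn [0.003 0.174 0.007]
```

View pics/d6.png

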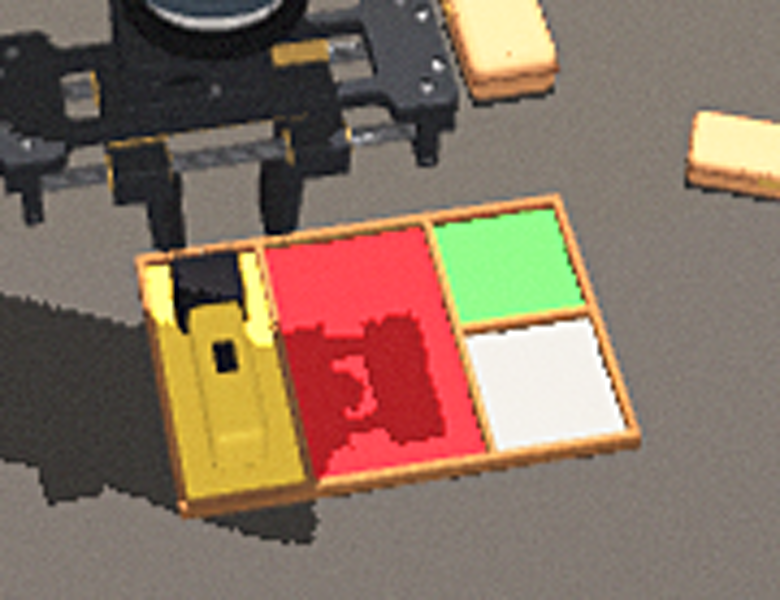

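The torch lies flat in the yellow compartment at crop (210,380). The bone is next.

```bash
python3 -m pendant '[{"jaw":-0.2,"dx":0,"dy":0,"dz":0,"rx":0.003,"ry":0.174,"rz":0.007},{"jaw":-0.2,"dx":0.008,"dy":0,"dz":0.055,"rx":0,"ry":0,"rz":0},{"jaw":-0.2,"dx":0.008,"dy":0,"dz":0.06,"rx":0,"ry":0,"rz":0},{"jaw":-0.2,"dx":0.008,"dy":0,"dz":0.06,"rx":0,"ry":0,"rz":0},{"jaw":-0.2,"dx":0.008,"dy":0,"dz":0.06,"rx":0,"ry":0,"rz":0},{"jaw":-0.2,"dx":0.008,"dy":0,"dz":0.06,"rx":0,"ry":0,"rz":0},{"jaw":-0.2,"dx":0.008,"dy":0,"dz":0.06,"rx":0,"ry":0,"rz":0},{"jaw":-0.2,"dx":0.008,"dy":0,"dz":0.06,"rx":0,"ry":0,"rz":0},{"jaw":-0.2,"dx":0.01,"dy":0,"dz":0.05,"rx":0,"ry":0,"rz":0},{"jaw":-0.2,"dx":0.009,"dy":0,"dz":0.034,"rx":0,"ry":0,"rz":0}]' 25
python3 to.py .619 .146 -.015 -12
python3 - <<'E'
from h import *
c=cap("wrist","w7")
m=mask(rect(c,.02,.55,.69,.06,.26,2000),(170,130,60),(180,255,255))|mask(rect(c,.02,.55,.69,.06,.26,2000),(0,130,60),(10,255,255))
n=mask(rect(c,.0,.55,.69,.06,.26,2000),(170,130,60),(180,255,255))|mask(rect(c,.0,.55,.69,.06,.26,2000),(0,130,60),(10,255,255))
q=cv2.findNonZero(m&n).reshape(-1,2); w=np.c_[550+q[:,0]/2,260-q[:,1]/2].astype(np.float32); print(cv2.minAreaRect(w))
E
```

```text
t: 12.18
tcp_pos: [0.6157, 0.1508, 0.0931]
tool_rot: [0.704, -0.702, 0.076, -0.069]
wrist_force: [0.5, -0.5, 0.2]
grip_width: 0.599
t 12.18 tcp [0.6157 0.1508 0.0931] F [ 0.5 -0.5  0.2] w 52.7
tool delta mm [  5.2 108.1  -4.3] in target axes [  4.2 108.1  -4. ] turn [-0.002  0.003 -0.01 ]
((621.2692260742188, 145.84616088867188), (109.04057312011719, 57.26591110229492), 78.69007110595703)
```

View pics/w7.png

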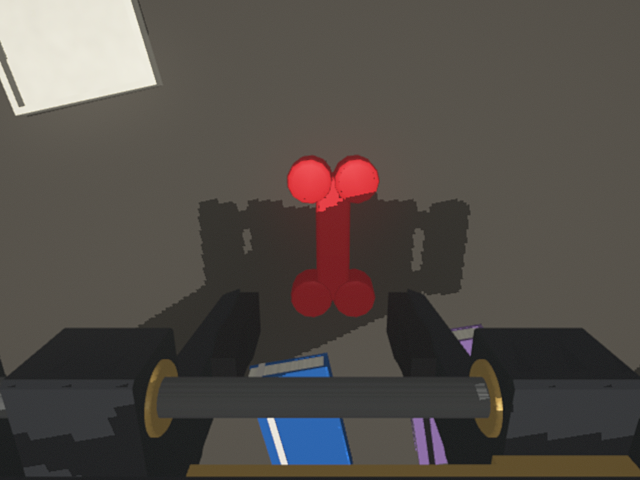

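```bash
python3 -m pendant '[{"jaw":-0.2,"dx":0.005,"dy":0.03,"dz":-0.005,"rx":0,"ry":0.003,"rz":-0.01},{"jaw":-0.2,"dx":0,"dy":0.04,"dz":0,"rx":0,"ry":0,"rz":0},{"jaw":-0.2,"dx":0,"dy":0.025,"dz":0,"rx":0,"ry":0,"rz":0},{"jaw":-0.2,"dx":0,"dy":0.008,"dz":0,"rx":0,"ry":0,"rz":0},{"jaw":-0.2,"dx":0,"dy":0.005,"dz":0,"rx":0,"ry":0,"rz":0},{"jaw":-0.2,"dx":0,"dy":0,"dz":0,"rx":0,"ry":0,"rz":0},{"jaw":-0.2,"dx":0,"dy":0,"dz":0,"rx":0,"ry":0,"rz":0}]' 25
python3 to.py .6203 .146 -.016 -12
python3 - <<'E'
from h import *
c=cap("side"); cv2.imwrite("pics/s8c.png",cv2.resize(c[0][150:270,280:440],(800,600),interpolation=cv2.INTER_CUBIC))
E
```

```text
t: 13.1
tcp_pos: [0.6211, 0.1421, -0.0125]
tool_rot: [0.704, -0.702, 0.073, -0.076]
wrist_force: [-0.4, -0.4, -0.6]
grip_width: 0.6
t 13.1 tcp [ 0.6211  0.1421 -0.0125] F [-0.4 -0.4 -0.6] w 52.8
tool delta mm [-1.6  3.5  3.6] in target axes [-1.6  3.5  3.6] turn [-0.003 -0.003  0.004]
```

View pics/s8c.png

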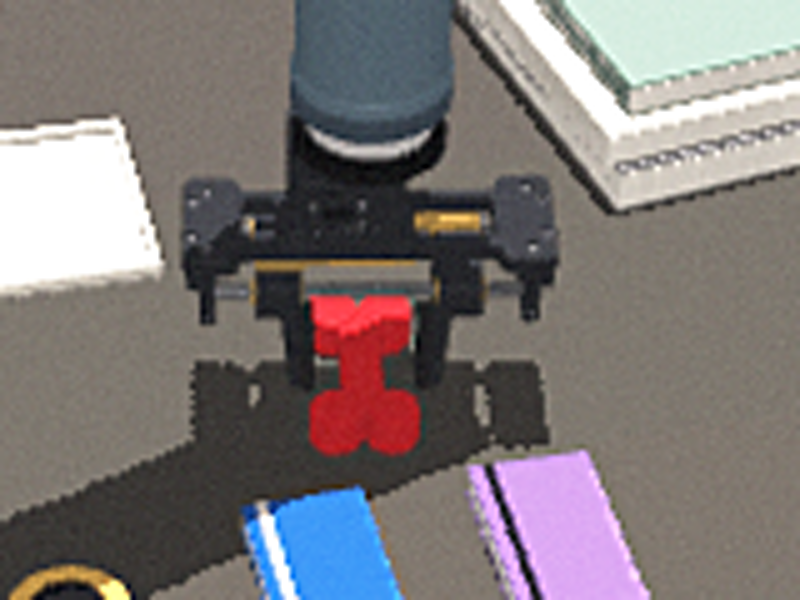

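```bash
python3 -m pendant '[{"jaw":-0.2,"dx":-0.001,"dy":0.004,"dz":0.003,"rx":0,"ry":0,"rz":0},{"jaw":1,"dx":0,"dy":0,"dz":0,"rx":0,"ry":0,"rz":0},{"jaw":1,"dx":0,"dy":0,"dz":0,"rx":0,"ry":0,"rz":0},{"jaw":1,"dx":0,"dy":0,"dz":0,"rx":0,"ry":0,"rz":0},{"jaw":1,"dx":0,"dy":0,"dz":0,"rx":0,"ry":0,"rz":0},{"jaw":1,"dx":0,"dy":0,"dz":0,"rx":0,"ry":0,"rz":0},{"jaw":1,"dx":0,"dy":-0.015,"dz":0,"rx":0,"ry":0,"rz":0},{"jaw":1,"dx":0,"dy":-0.04,"dz":0,"rx":0,"ry":0,"rz":0},{"jaw":1,"dx":0,"dy":-0.04,"dz":0,"rx":0,"ry":0,"rz":0},{"jaw":1,"dx":0,"dy":-0.005,"dz":0,"rx":0,"ry":0,"rz":0}]' 25
python3 to.py .5107 -.3265 .09 -2.1
python3 - <<'E'
from h import *
c=cap("wrist","w9")
E
```

```text
t: 14.4
tcp_pos: [0.6222, 0.1456, 0.0865]
tool_rot: [0.705, -0.702, 0.072, -0.078]
wrist_force: [-0.3, 0.3, -1.0]
grip_width: 0.251
t 14.4 tcp [0.6222 0.1456 0.0865] F [-0.3  0.3 -1. ] w 22.1
tool delta mm [  -9.5   -6.2 -484.9] in target axes [ -94.1   -3.5 -475.8] turn [-0.005 -0.175  0.009]
```

View pics/w9.png

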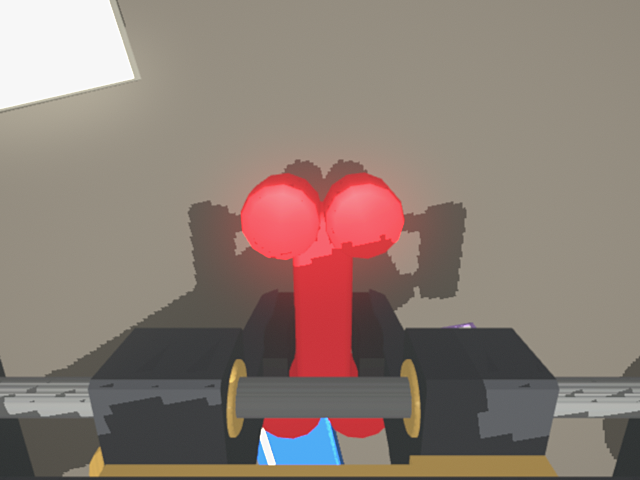

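```bash
python3 -m pendant '[{"jaw":1,"dx":0,"dy":0,"dz":0,"rx":-0.005,"ry":-0.175,"rz":0.009},{"jaw":1,"dx":-0.01,"dy":0,"dz":-0.045,"rx":0,"ry":0,"rz":0},{"jaw":1,"dx":-0.011,"dy":0,"dz":-0.057,"rx":0,"ry":0,"rz":0},{"jaw":1,"dx":-0.011,"dy":0,"dz":-0.057,"rx":0,"ry":0,"rz":0},{"jaw":1,"dx":-0.011,"dy":0,"dz":-0.057,"rx":0,"ry":0,"rz":0},{"jaw":1,"dx":-0.011,"dy":0,"dz":-0.057,"rx":0,"ry":0,"rz":0},{"jaw":1,"dx":-0.011,"dy":0,"dz":-0.057,"rx":0,"ry":0,"rz":0},{"jaw":1,"dx":-0.011,"dy":0,"dz":-0.057,"rx":0,"ry":0,"rz":0},{"jaw":1,"dx":-0.01,"dy":0,"dz":-0.05,"rx":0,"ry":0,"rz":0},{"jaw":1,"dx":-0.008,"dy":0,"dz":-0.039,"rx":0,"ry":0,"rz":0}]' 25
python3 -m pendant '[{"jaw":1,"dx":0,"dy":0,"dz":0,"rx":0,"ry":0,"rz":0}]' 25
python3 to.py .5107 -.3265 -.012 -2.1
python3 - <<'E'
from h import *
c=cap("wrist","w10")
E
```

```text
t: 15.7
tcp_pos: [0.5061, -0.3293, 0.083]
tool_rot: [-0.706, 0.708, -0.017, 0.011]
wrist_force: [0.2, -0.8, -1.0]
grip_width: 0.242
t: 15.82
tcp_pos: [0.5052, -0.3313, 0.083]
tool_rot: [-0.706, 0.708, -0.019, 0.012]
wrist_force: [0.0, 0.2, -1.1]
grip_width: 0.249
t 15.82 tcp [ 0.5052 -0.3313  0.083 ] F [ 0.   0.2 -1.1] w 21.9
tool delta mm [ 6.2 94.9  5.4] in target axes [ 5.3 95.   5. ] turn [ 0.004 -0.007 -0.009]
```

View pics/w10.png

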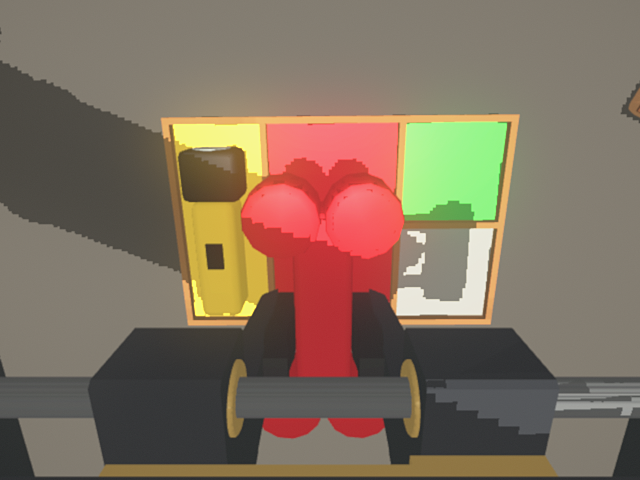

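```bash
python3 -m pendant '[{"jaw":1,"dx":0.006,"dy":0.02,"dz":0.005,"rx":0.004,"ry":-0.007,"rz":-0.009},{"jaw":1,"dx":0,"dy":0.03,"dz":0,"rx":0,"ry":0,"rz":0},{"jaw":1,"dx":0,"dy":0.023,"dz":0,"rx":0,"ry":0,"rz":0},{"jaw":1,"dx":0,"dy":0.01,"dz":0,"rx":0,"ry":0,"rz":0},{"jaw":1,"dx":0,"dy":0.005,"dz":0,"rx":0,"ry":0,"rz":0},{"jaw":1,"dx":0,"dy":0.003,"dz":0,"rx":0,"ry":0,"rz":0},{"jaw":1,"dx":0,"dy":0,"dz":0,"rx":0,"ry":0,"rz":0}]' 25
python3 to.py .5107 -.3265 -.012 -2.1
```

```text
t: 16.75
tcp_pos: [0.5148, -0.3225, -0.0063]
tool_rot: [0.707, -0.707, 0.009, -0.012]
wrist_force: [0.5, -0.1, -1.4]
grip_width: 0.245
t 16.75 tcp [ 0.5148 -0.3225 -0.0063] F [ 0.5 -0.1 -1.4] w 21.6
tool delta mm [-4.   5.7 -4.1] in target axes [-4.   5.7 -4.2] turn [-0.001  0.007  0.003]
```

```bash
python3 -m pendant '[{"jaw":1,"dx":-0.004,"dy":0.002,"dz":-0.004,"rx":0,"ry":0.006,"rz":0},{"jaw":1,"dx":0,"dy":0.0025,"dz":0,"rx":0,"ry":0,"rz":0},{"jaw":1,"dx":0,"dy":0,"dz":0,"rx":0,"ry":0,"rz":0},{"jaw":1,"dx":0,"dy":0,"dz":0,"rx":0,"ry":0,"rz":0}]' 25
python3 to.py .5107 -.3265 -.012 -2.1
```

```text
t: 17.25
tcp_pos: [0.5105, -0.3262, -0.0113]
tool_rot: [0.708, -0.706, 0.012, -0.014]
wrist_force: [-0.3, 0.0, -1.2]
grip_width: 0.251
t 17.25 tcp [ 0.5105 -0.3262 -0.0113] F [-0.3  0.  -1.2] w 22.1
tool delta mm [ 0.2  0.7 -0.3] in target axes [ 0.2  0.7 -0.3] turn [-0.002  0.001  0.003]
```

```bash
python3 -m pendant '[{"jaw":1,"dx":0,"dy":0.001,"dz":0,"rx":0,"ry":0,"rz":0},{"jaw":0.2,"dx":0,"dy":0,"dz":0,"rx":0,"ry":0,"rz":0},{"jaw":0.2,"dx":0,"dy":0,"dz":0,"rx":0,"ry":0,"rz":0},{"jaw":0.2,"dx":0,"dy":0,"dz":0,"rx":0,"ry":0,"rz":0},{"jaw":0.2,"dx":0,"dy":-0.02,"dz":0,"rx":0,"ry":0,"rz":0},{"jaw":0.2,"dx":0,"dy":-0.04,"dz":0,"rx":0,"ry":0,"rz":0},{"jaw":-0.6,"dx":0,"dy":-0.045,"dz":0,"rx":0,"ry":0,"rz":0},{"jaw":-0.6,"dx":0,"dy":-0.02,"dz":0,"rx":0,"ry":0,"rz":0},{"jaw":-0.6,"dx":0,"dy":0,"dz":0,"rx":0,"ry":0,"rz":0},{"jaw":-0.6,"dx":0,"dy":0,"dz":0,"rx":0,"ry":0,"rz":0}]' 25
python3 to.py .4923 -.1446 .1 0
python3 - <<'E'
from h import *
D=cap("side");S_=cap("scene","s11")
cv2.imwrite("pics/d11.png",cv2.resize(D[0][260:420,270:470],(800,600),interpolation=cv2.INTER_CUBIC))
for k in (D,S_): print(foot([k],"green",.058,(.43,.55,-.2,-.06)))
E
```

```text
t: 18.5
tcp_pos: [0.5096, -0.3261, 0.1123]
tool_rot: [0.708, -0.706, 0.012, -0.013]
wrist_force: [0.1, 1.1, -0.4]
grip_width: 0.8
t 18.5 tcp [ 0.5096 -0.3261  0.1123] F [ 0.1  1.1 -0.4] w 70.4
tool delta mm [-23.8  12.7 180.8] in target axes [-17.3  12.3 181.5] turn [-0.002 -0.036  0.002]Traceback (most recent call last):
  File "<stdin>", line 4, in <module>
  File "h.py", line 37, in foot
    c=max(cn,key=cv2.contourArea).reshape(-1,2)
      ~~~^^^^^^^^^^^^^^^^^^^^^^^^
ValueError: max() iterable argument is empty
```

View pics/d11.png

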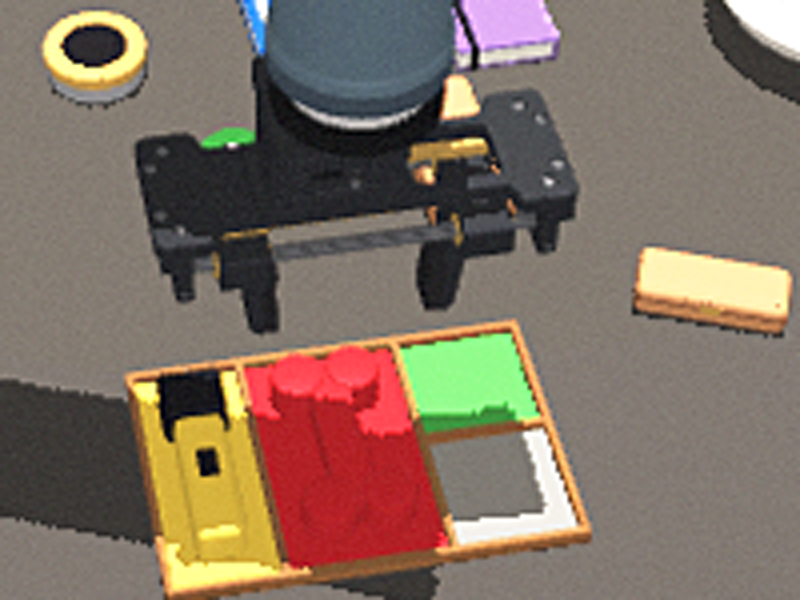

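Torch and bone are both lying in their compartments. The dispenser is next.

```bash
python3 -m pendant '[{"jaw":-0.6,"dx":-0.006,"dy":0,"dz":0.04,"rx":0,"ry":0,"rz":0},{"jaw":-0.6,"dx":-0.007,"dy":0,"dz":0.055,"rx":0,"ry":0,"rz":0},{"jaw":-0.6,"dx":-0.007,"dy":0,"dz":0.055,"rx":0,"ry":0,"rz":0},{"jaw":-0.6,"dx":-0.004,"dy":0,"dz":0.031,"rx":0,"ry":0,"rz":0},{"jaw":-0.6,"dx":0,"dy":0,"dz":0,"rx":0,"ry":0,"rz":0},{"jaw":-0.6,"dx":0,"dy":0,"dz":0,"rx":0,"ry":0,"rz":0}]' 25
python3 to.py .4923 -.1446 -.005 -2.1
python3 - <<'E'
from h import *
D=cap("wrist","w12")
print(foot([D],"green",.058,(.43,.55,-.2,-.06),(.058,)))
print(foot([D],"green",.058,(.43,.55,-.2,-.06)))
E
```

```text
t: 19.35
tcp_pos: [0.4923, -0.1458, 0.1125]
tool_rot: [0.707, -0.707, 0.012, -0.014]
wrist_force: [0.0, 0.0, -0.1]
grip_width: 0.803
t 19.35 tcp [ 0.4923 -0.1458  0.1125] F [ 0.   0.  -0.1] w 70.7
tool delta mm [ -0.3 117.5   1.1] in target axes [-1.000e-01  1.175e+02  1.200e+00] turn [-0.001 -0.     0.002]
(496.9, -118.1, 8.1, 22.1, 83.9)Traceback (most recent call last):
  File "<stdin>", line 4, in <module>
  File "h.py", line 37, in foot
    c=max(cn,key=cv2.contourArea).reshape(-1,2)
      ~~~^^^^^^^^^^^^^^^^^^^^^^^^
ValueError: max() iterable argument is empty
```

View pics/w12.png

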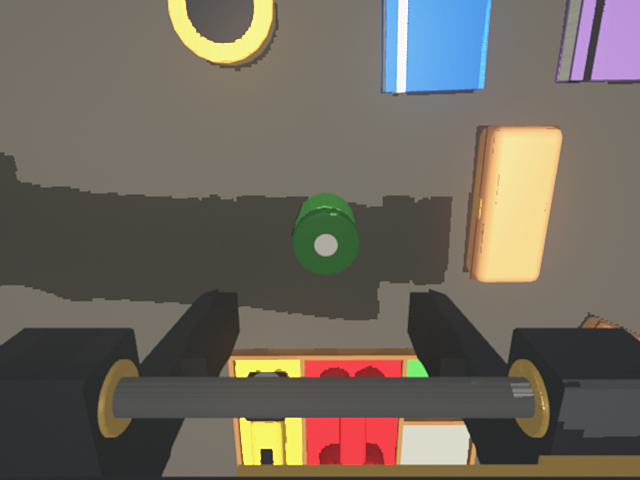

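```bash
python3 - <<'E'
from h import *
c=cap("wrist"); print(ray(c,[[326,244]],.058))
E
python3 -m pendant '[{"jaw":-0.6,"dx":0,"dy":0.03,"dz":0.001,"rx":0,"ry":0,"rz":0},{"jaw":-0.6,"dx":0,"dy":0.02,"dz":0,"rx":0,"ry":0,"rz":0},{"jaw":-0.6,"dx":0,"dy":0,"dz":0,"rx":0,"ry":0,"rz":0}]' 25
```

```text
[[ 0.49526008 -0.14496039  0.058     ]]
t: 19.82
tcp_pos: [0.4915, -0.1446, 0.0617]
tool_rot: [0.708, -0.706, 0.013, -0.013]
wrist_force: [0.1, -0.0, -0.4]
grip_width: 0.799
```

```bash
python3 -m pendant '[{"jaw":-0.6,"dx":0.002,"dy":0.03,"dz":0,"rx":0,"ry":0,"rz":0},{"jaw":-0.6,"dx":0,"dy":0.025,"dz":0,"rx":0,"ry":0,"rz":0},{"jaw":-0.6,"dx":0,"dy":0.011,"dz":0,"rx":0,"ry":0,"rz":0},{"jaw":-0.6,"dx":0,"dy":0,"dz":0,"rx":0,"ry":0,"rz":0},{"jaw":1,"dx":0,"dy":0,"dz":0,"rx":0,"ry":0,"rz":0},{"jaw":1,"dx":0,"dy":0,"dz":0,"rx":0,"ry":0,"rz":0},{"jaw":1,"dx":0,"dy":0,"dz":0,"rx":0,"ry":0,"rz":0},{"jaw":1,"dx":0,"dy":0,"dz":0,"rx":0,"ry":0,"rz":0},{"jaw":1,"dx":0,"dy":0,"dz":0,"rx":0,"ry":0,"rz":0},{"jaw":1,"dx":0,"dy":0,"dz":0,"rx":0,"ry":0,"rz":0}]' 20
python3 to.py .4923 -.1446 -.005 -2.1
python3 -m pendant '[{"jaw":1,"dx":0,"dy":-0.02,"dz":0,"rx":0,"ry":0,"rz":0},{"jaw":1,"dx":0,"dy":-0.04,"dz":0,"rx":0,"ry":0,"rz":0},{"jaw":1,"dx":0,"dy":-0.03,"dz":0,"rx":0,"ry":0,"rz":0},{"jaw":1,"dx":0,"dy":0,"dz":0,"rx":0,"ry":0,"rz":0}]' 20
python3 to.py .586 -.295 .085 -2.1
python3 - <<'E'
from h import *
D=cap("wrist","w13")
E
```

```text
t: 21.08
tcp_pos: [0.4951, -0.1437, -0.0026]
tool_rot: [0.708, -0.706, 0.012, -0.014]
wrist_force: [-2.0, -0.1, 6.5]
grip_width: 0.468
t 21.07 tcp [ 0.4951 -0.1437 -0.0026] F [-2.  -0.1  6.5] w 41.2
tool delta mm [-2.8  2.4 -1. ] in target axes [-2.8  2.4 -1. ] turn [-0.002  0.001  0.003]
t: 21.58
tcp_pos: [0.4963, -0.1442, 0.0888]
tool_rot: [0.707, -0.707, 0.01, -0.015]
wrist_force: [1.0, 0.2, -0.6]
grip_width: 0.469
t 21.57 tcp [ 0.4963 -0.1442  0.0888] F [ 1.   0.2 -0.6] w 41.3
tool delta mm [  95.1    4.3 -147.5] in target axes [  95.2    3.8 -147.5] turn [-0.001  0.     0.007]
```

View pics/w13.png

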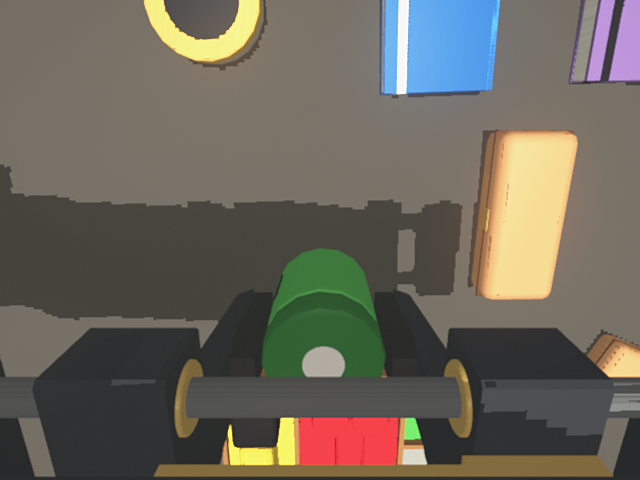

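```bash
python3 -m pendant '[{"jaw":1,"dx":0.02,"dy":0,"dz":-0.03,"rx":0,"ry":0,"rz":0.004},{"jaw":1,"dx":0.03,"dy":0,"dz":-0.045,"rx":0,"ry":0,"rz":0},{"jaw":1,"dx":0.03,"dy":0,"dz":-0.045,"rx":0,"ry":0,"rz":0},{"jaw":1,"dx":0.0155,"dy":0,"dz":-0.0275,"rx":0,"ry":0,"rz":0},{"jaw":1,"dx":0,"dy":0,"dz":0,"rx":0,"ry":0,"rz":0},{"jaw":1,"dx":0,"dy":0,"dz":0,"rx":0,"ry":0,"rz":0}]' 20
python3 to.py .5865 -.295 .0015 -2.1
python3 - <<'E'
from h import *
D=cap("wrist","w14")
E
```

```text
t: 22.38
tcp_pos: [0.5837, -0.293, 0.0849]
tool_rot: [0.708, -0.706, 0.014, -0.011]
wrist_force: [-0.2, 0.9, -0.4]
grip_width: 0.472
t 22.38 tcp [ 0.5837 -0.293   0.0849] F [-0.2  0.9 -0.4] w 41.6
tool delta mm [ 3.2 83.4 -2.2] in target axes [ 2.9 83.4 -1.9] turn [-0.004  0.001 -0.004]
```

View pics/w14.png

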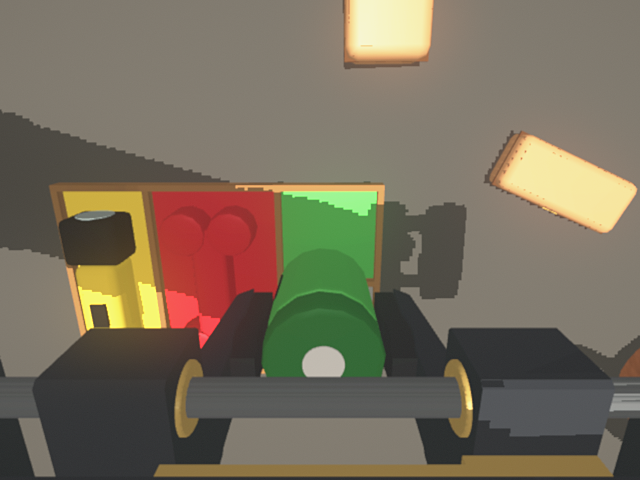

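```bash
python3 - <<'E'
from h import *
c=cap("wrist"); print((ray(c,[[283,192],[377,192],[374,280],[145,192]],.01)*1000).round(1))
E
python3 -m pendant '[{"jaw":1,"dx":0.002,"dy":0.02,"dz":-0.001,"rx":0,"ry":0,"rz":0},{"jaw":1,"dx":0,"dy":0.03,"dz":0,"rx":0,"ry":0,"rz":0},{"jaw":1,"dx":0,"dy":0.015,"dz":0,"rx":0,"ry":0,"rz":0},{"jaw":1,"dx":0,"dy":0,"dz":0,"rx":0,"ry":0,"rz":0},{"jaw":1,"dx":0,"dy":0,"dz":0,"rx":0,"ry":0,"rz":0}]' 20
python3 to.py .5865 -.295 .0015 -2.1
```

```text
[[ 560.1 -262.4   10. ]
 [ 619.9 -264.4   10. ]
 [ 618.3 -325.3   10. ]
 [ 472.3 -259.5   10. ]]
t: 23.1
tcp_pos: [0.5873, -0.2958, 0.0223]
tool_rot: [0.707, -0.707, 0.013, -0.013]
wrist_force: [-0.2, -0.4, -0.5]
grip_width: 0.468
t 23.1 tcp [ 0.5873 -0.2958  0.0223] F [-0.2 -0.4 -0.5] w 41.2
tool delta mm [-0.8 20.8  0.7] in target axes [-0.8 20.8  0.7] turn [-0.001  0.001 -0.   ]
```

```bash
python3 -m pendant '[{"jaw":1,"dx":0.001,"dy":0.012,"dz":0,"rx":0,"ry":0,"rz":0},{"jaw":1,"dx":0,"dy":0.005,"dz":0,"rx":0,"ry":0,"rz":0},{"jaw":1,"dx":0,"dy":0.003,"dz":0,"rx":0,"ry":0,"rz":0},{"jaw":1,"dx":0,"dy":0.001,"dz":0,"rx":0,"ry":0,"rz":0},{"jaw":1,"dx":0,"dy":0,"dz":0,"rx":0,"ry":0,"rz":0}]' 20
python3 to.py .5865 -.295 .0015 -2.1
```

```text
t: 23.72
tcp_pos: [0.5874, -0.2954, 0.0015]
tool_rot: [0.708, -0.706, 0.013, -0.012]
wrist_force: [-3.7, 1.9, 7.1]
grip_width: 0.473
t 23.73 tcp [ 0.5874 -0.2954  0.0015] F [-3.7  1.9  7.1] w 41.6
tool delta mm [-0.9  0.   0.4] in target axes [-0.9  0.   0.4] turn [-0.002  0.001 -0.002]
```

Contact with the floor is felt at 7 N. Releasing.

```bash
python3 -m pendant '[{"jaw":-0.1,"dx":0,"dy":0,"dz":0,"rx":0,"ry":0,"rz":0},{"jaw":-0.1,"dx":0,"dy":0,"dz":0,"rx":0,"ry":0,"rz":0},{"jaw":-0.1,"dx":0,"dy":0,"dz":0,"rx":0,"ry":0,"rz":0},{"jaw":-0.1,"dx":0,"dy":-0.015,"dz":0,"rx":0,"ry":0,"rz":0},{"jaw":-0.1,"dx":0,"dy":-0.03,"dz":0,"rx":0,"ry":0,"rz":0},{"jaw":-0.8,"dx":0,"dy":-0.04,"dz":0,"rx":0,"ry":0,"rz":0},{"jaw":-0.8,"dx":0,"dy":-0.02,"dz":0,"rx":0,"ry":0,"rz":0},{"jaw":-0.8,"dx":0,"dy":0,"dz":0,"rx":0,"ry":0,"rz":0},{"jaw":-0.8,"dx":0,"dy":0,"dz":0,"rx":0,"ry":0,"rz":0}]' 20
python3 to.py .5675 -.002 .1 -1
python3 - <<'E'
from h import *
D=cap("side");S_=cap("scene","s15")
cv2.imwrite("pics/d15.png",cv2.resize(D[0][260:420,270:470],(800,600),interpolation=cv2.INTER_CUBIC))
E
```

```text
t: 24.85
tcp_pos: [0.5869, -0.2952, 0.1043]
tool_rot: [0.708, -0.706, 0.014, -0.012]
wrist_force: [-0.8, 0.4, -0.9]
grip_width: 0.897
t 24.85 tcp [ 0.5869 -0.2952  0.1043] F [-0.8  0.4 -0.9] w 79.0
tool delta mm [-29.9   5.1 292.3] in target axes [-24.5   4.3 292.9] turn [-0.003 -0.018 -0.003]
```

View pics/d15.png

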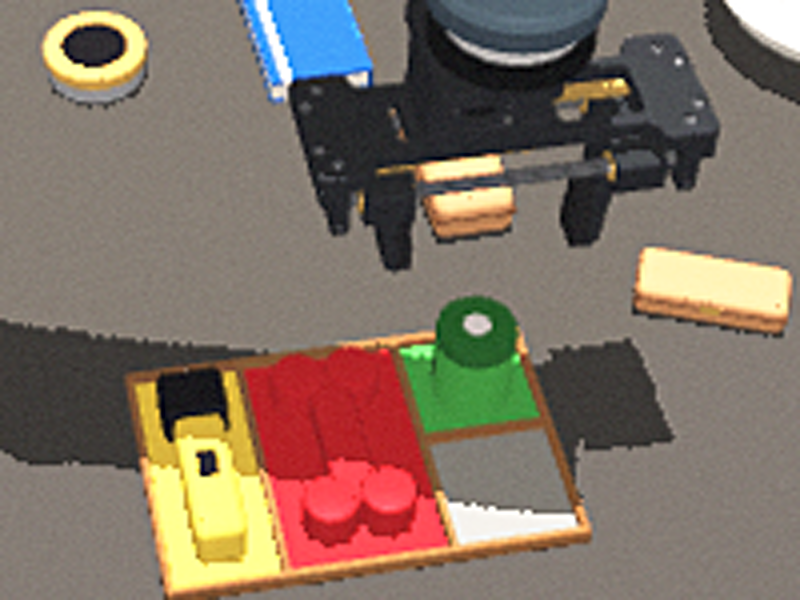

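The dispenser stands in the green compartment at crop (475,350). The blue notebook is next.

```bash
python3 -m pendant '[{"jaw":-0.9,"dx":-0.004,"dy":0,"dz":0.04,"rx":0,"ry":-0.018,"rz":0},{"jaw":-0.9,"dx":-0.005,"dy":0,"dz":0.055,"rx":0,"ry":0,"rz":0},{"jaw":-0.9,"dx":-0.005,"dy":0,"dz":0.058,"rx":0,"ry":0,"rz":0},{"jaw":-0.9,"dx":-0.005,"dy":0,"dz":0.058,"rx":0,"ry":0,"rz":0},{"jaw":-0.9,"dx":-0.004,"dy":0,"dz":0.052,"rx":0,"ry":0,"rz":0},{"jaw":-0.9,"dx":-0.002,"dy":0.005,"dz":0.03,"rx":0,"ry":0,"rz":0},{"jaw":-0.9,"dx":0,"dy":0,"dz":0,"rx":0,"ry":0,"rz":0},{"jaw":-0.9,"dx":0,"dy":0,"dz":0,"rx":0,"ry":0,"rz":0}]' 20
python3 to.py .5675 -.002 -.018 -1
python3 - <<'E'
from h import *
c=cap("wrist","w16")
def white_blue(r): return mask(r,*HS["blue"])|mask(r,(0,0,200),(180,60,255))
for z in ((.018,),(0,.018)):
    m=None
    for zz in z:
        k=mask(rect(c,zz,.51,.63,-.08,.08,2000),(95,100,40),(125,255,255)); m=k if m is None else m&k
    q=cv2.findNonZero(m).reshape(-1,2); print(cv2.minAreaRect(np.c_[510+q[:,0]/2,80-q[:,1]/2].astype(np.float32)))
D=cap("side");S_=cap("scene")
for k in (D,S_): print(foot([k],"blue",.018,(.51,.62,-.08,.08)))
E
```

```text
t: 25.95
tcp_pos: [0.5685, -0.0039, 0.1006]
tool_rot: [0.707, -0.707, 0.008, -0.006]
wrist_force: [-0.0, -0.3, -0.4]
grip_width: 0.95
t 25.95 tcp [ 0.5685 -0.0039  0.1006] F [-0.  -0.3 -0.4] w 83.6
tool delta mm [ -0.7 118.6   1.8] in target axes [ -1.  118.6   1.8] turn [-0.001 -0.002 -0.002]
((567.2499389648438, -1.7500076293945312), (62.49999237060547, 111.49998474121094), 0.0)
((567.2499389648438, -2.5000076293945312), (62.49999237060547, 109.99998474121094), 0.0)
(573.2, 5.5, 45.5, 95.0, 0.0)
(566.2, -1.5, 57.5, 112.0, 0.0)
```

View pics/w16.png

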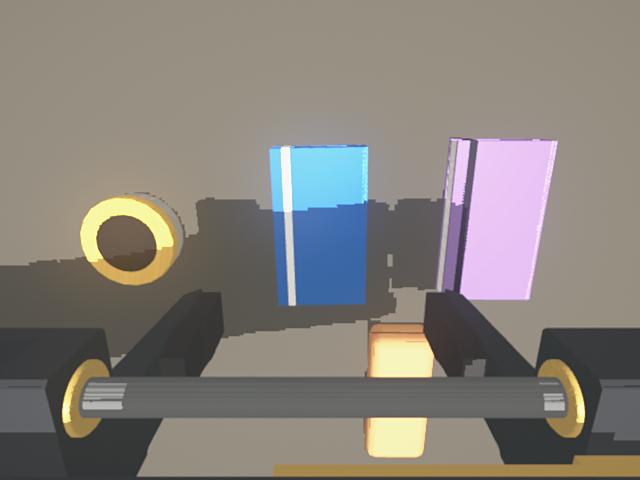

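```bash
python3 -m pendant '[{"jaw":-0.9,"dx":-0.001,"dy":0.03,"dz":0.002,"rx":0,"ry":0,"rz":0},{"jaw":-0.9,"dx":0,"dy":0.045,"dz":0,"rx":0,"ry":0,"rz":0},{"jaw":-0.9,"dx":0,"dy":0.025,"dz":0,"rx":0,"ry":0,"rz":0},{"jaw":-0.9,"dx":0,"dy":0.008,"dz":0,"rx":0,"ry":0,"rz":0},{"jaw":-0.9,"dx":0,"dy":0.006,"dz":0,"rx":0,"ry":0,"rz":0},{"jaw":-0.9,"dx":0,"dy":0.0,"dz":0,"rx":0,"ry":0,"rz":0},{"jaw":-0.9,"dx":0,"dy":0.0,"dz":0,"rx":0,"ry":0,"rz":0}]' 20
python3 to.py .5672 -.002 -.018 -1
```

```text
t: 26.98
tcp_pos: [0.5684, -0.0001, -0.0119]
tool_rot: [0.708, -0.706, 0.006, -0.007]
wrist_force: [-0.0, 0.2, 0.0]
grip_width: 0.948
t 26.98 tcp [ 5.684e-01 -1.000e-04 -1.190e-02] F [-0.   0.2  0. ] w 83.4
tool delta mm [-1.2  6.1 -1.9] in target axes [-1.2  6.1 -1.9] turn [-0.002 -0.001  0.   ]
```

```bash
python3 -m pendant '[{"jaw":-0.9,"dx":-0.001,"dy":0.004,"dz":-0.002,"rx":0,"ry":0,"rz":0},{"jaw":-0.9,"dx":0,"dy":0.002,"dz":0,"rx":0,"ry":0,"rz":0},{"jaw":1,"dx":0,"dy":0,"dz":0,"rx":0,"ry":0,"rz":0},{"jaw":1,"dx":0,"dy":0,"dz":0,"rx":0,"ry":0,"rz":0},{"jaw":1,"dx":0,"dy":0,"dz":0,"rx":0,"ry":0,"rz":0},{"jaw":1,"dx":0,"dy":0,"dz":0,"rx":0,"ry":0,"rz":0},{"jaw":1,"dx":0,"dy":0,"dz":0,"rx":0,"ry":0,"rz":0}]' 25
python3 to.py .5672 -.002 -.018 -1
python3 -m pendant '[{"jaw":1,"dx":0,"dy":-0.01,"dz":0,"rx":0,"ry":0,"rz":0},{"jaw":1,"dx":0,"dy":-0.03,"dz":0,"rx":0,"ry":0,"rz":0},{"jaw":1,"dx":0,"dy":-0.04,"dz":0,"rx":0,"ry":0,"rz":0},{"jaw":1,"dx":0,"dy":-0.02,"dz":0,"rx":0,"ry":0,"rz":0},{"jaw":1,"dx":0,"dy":0,"dz":0,"rx":0,"ry":0,"rz":0}]' 25
python3 to.py .490 .334 .085 -0.5
python3 - <<'E'
from h import *
c=cap("wrist","w17")
E
```

```text
t: 27.85
tcp_pos: [0.5667, -0.0019, -0.0188]
tool_rot: [0.708, -0.706, 0.007, -0.006]
wrist_force: [-1.4, 0.5, 0.2]
grip_width: 0.698
t 27.85 tcp [ 0.5667 -0.0019 -0.0188] F [-1.4  0.5  0.2] w 61.4
tool delta mm [ 0.5 -0.8 -0. ] in target axes [ 0.5 -0.8 -0. ] turn [-0.002 -0.    -0.001]
t: 28.48
tcp_pos: [0.5681, -0.0022, 0.0831]
tool_rot: [0.708, -0.706, 0.006, -0.007]
wrist_force: [-0.3, -0.2, -1.4]
grip_width: 0.701
t 28.48 tcp [ 0.5681 -0.0022  0.0831] F [-0.3 -0.2 -1.4] w 61.7
tool delta mm [-84.2  -1.5 334.8] in target axes [-81.   -1.9 335.5] turn [-0.002 -0.009  0.002]
```

View pics/w17.png

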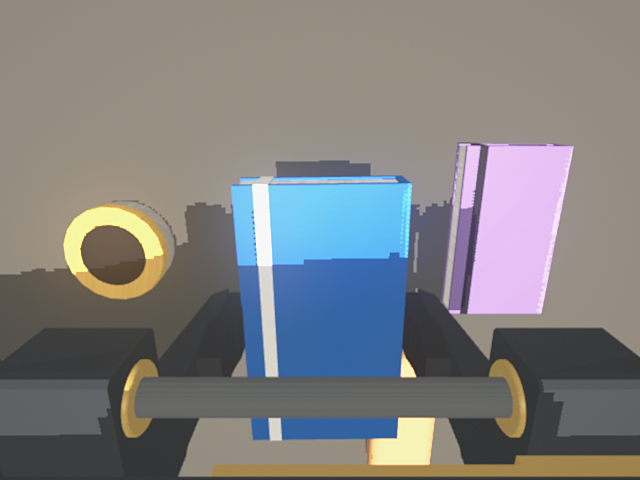

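```bash
python3 -m pendant '[{"jaw":1,"dx":-0.007,"dy":0,"dz":0.03,"rx":0,"ry":-0.009,"rz":0},{"jaw":1,"dx":-0.012,"dy":0,"dz":0.05,"rx":0,"ry":0,"rz":0},{"jaw":1,"dx":-0.013,"dy":0,"dz":0.055,"rx":0,"ry":0,"rz":0},{"jaw":1,"dx":-0.013,"dy":0,"dz":0.055,"rx":0,"ry":0,"rz":0},{"jaw":1,"dx":-0.013,"dy":0,"dz":0.055,"rx":0,"ry":0,"rz":0},{"jaw":1,"dx":-0.012,"dy":0,"dz":0.05,"rx":0,"ry":0,"rz":0},{"jaw":1,"dx":-0.011,"dy":0,"dz":0.04,"rx":0,"ry":0,"rz":0},{"jaw":1,"dx":0,"dy":0,"dz":0,"rx":0,"ry":0,"rz":0},{"jaw":1,"dx":0,"dy":0,"dz":0,"rx":0,"ry":0,"rz":0}]' 25
python3 to.py .490 .334 -.009 -0.5
python3 - <<'E'
from h import *
c=cap("wrist","w18"); D=cap("side"); 
cv2.imwrite("pics/d18.png",cv2.resize(D[0][110:230,220:380],(800,600),interpolation=cv2.INTER_CUBIC))
E
```

```text
t: 29.65
tcp_pos: [0.4886, 0.3322, 0.0806]
tool_rot: [-0.707, 0.707, -0.004, 0.002]
wrist_force: [0.5, -0.7, -1.7]
grip_width: 0.698
t 29.65 tcp [0.4886 0.3322 0.0806] F [ 0.5 -0.7 -1.7] w 61.5
tool delta mm [ 1.6 89.6  1.8] in target axes [ 1.4 89.6  1.8] turn [ 0.    -0.001 -0.003]
```

View pics/w18.png

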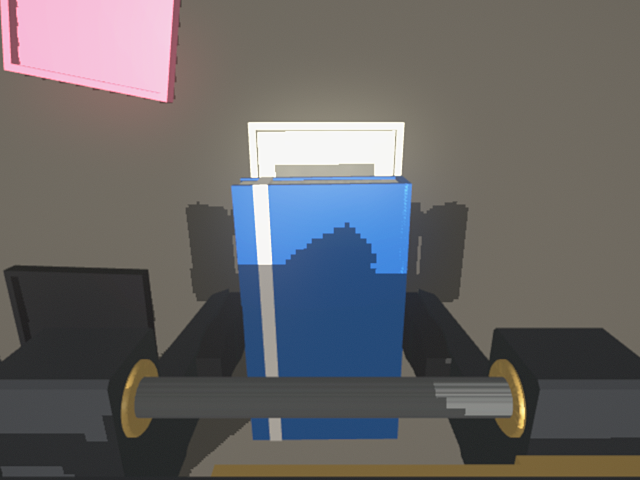

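View pics/d18.png

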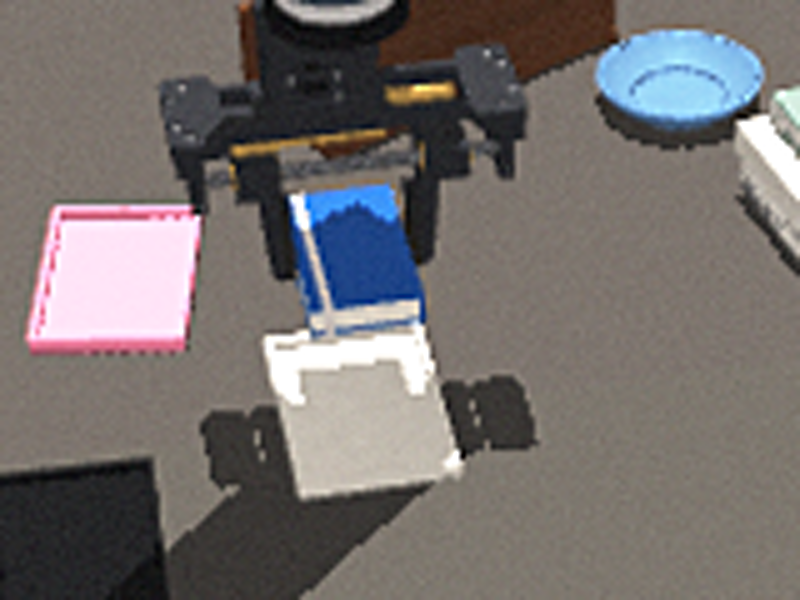

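```bash
python3 - <<'E'
from h import *
c=cap("wrist"); D=cap("side")
A=ray(c,[[248,122],[404,122]],.01)*1000
B=ray(D,[[280,209.6],[312.4,205.0]],.0)*1000
Cc=ray(D,[[273,178],[306,176]],.01)*1000
print(A.round(1),B.round(1),Cc.round(1))
E
```

```text
[[446.5 403.9  10. ]
 [538.8 403.   10. ]] [[443.5 262.8   0. ]
 [535.1 262.8   0. ]] [[444.3 400.3  10. ]
 [540.7 388.3  10. ]]
```

```bash
python3 -m pendant '[{"jaw":1,"dx":0.002,"dy":0.02,"dz":0.001,"rx":0,"ry":0,"rz":0},{"jaw":1,"dx":0,"dy":0.03,"dz":0,"rx":0,"ry":0,"rz":0},{"jaw":1,"dx":0,"dy":0.022,"dz":0,"rx":0,"ry":0,"rz":0},{"jaw":1,"dx":0,"dy":0.006,"dz":0,"rx":0,"ry":0,"rz":0},{"jaw":1,"dx":0,"dy":0.004,"dz":0,"rx":0,"ry":0,"rz":0},{"jaw":1,"dx":0,"dy":0,"dz":0,"rx":0,"ry":0,"rz":0},{"jaw":1,"dx":0,"dy":0,"dz":0,"rx":0,"ry":0,"rz":0}]' 25
python3 to.py .491 .3333 -.010 -0.6
```

```text
t: 30.72
tcp_pos: [0.4914, 0.3351, 0.0006]
tool_rot: [0.708, -0.706, 0.003, -0.003]
wrist_force: [-0.2, -0.2, -2.2]
grip_width: 0.702
t 30.73 tcp [0.4914 0.3351 0.0006] F [-0.2 -0.2 -2.2] w 61.8
tool delta mm [-0.4 10.6 -1.8] in target axes [-0.4 10.6 -1.8] turn [-0.003  0.001 -0.   ]
```

```bash
python3 -m pendant '[{"jaw":1,"dx":0,"dy":0.005,"dz":-0.002,"rx":0,"ry":0,"rz":0},{"jaw":1,"dx":0,"dy":0.003,"dz":0,"rx":0,"ry":0,"rz":0},{"jaw":1,"dx":0,"dy":0.002,"dz":0,"rx":0,"ry":0,"rz":0},{"jaw":1,"dx":0,"dy":0,"dz":0,"rx":0,"ry":0,"rz":0},{"jaw":1,"dx":0,"dy":0,"dz":0,"rx":0,"ry":0,"rz":0}]' 25
python3 to.py .491 .3333 -.010 -0.6
python3 - <<'E'
from h import *
c=cap("wrist","w19"); D=cap("side"); 
cv2.imwrite("pics/d19.png",cv2.resize(D[0][110:230,220:380],(800,600),interpolation=cv2.INTER_CUBIC))
E
```

```text
t: 31.35
tcp_pos: [0.491, 0.3328, -0.0101]
tool_rot: [0.708, -0.706, 0.004, -0.003]
wrist_force: [0.3, 0.7, -1.7]
grip_width: 0.702
t 31.35 tcp [ 0.491   0.3328 -0.0101] F [ 0.3  0.7 -1.7] w 61.8
tool delta mm [ 0.  -0.1  0.5] in target axes [ 0.  -0.1  0.5] turn [-0.002  0.002 -0.001]
```

View pics/w19.png

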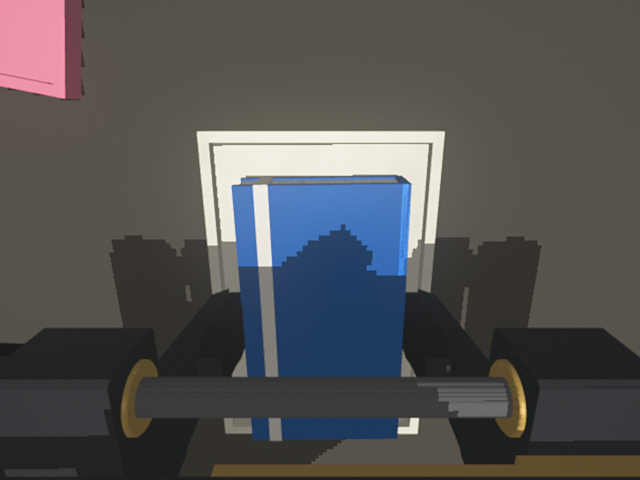

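View pics/d19.png

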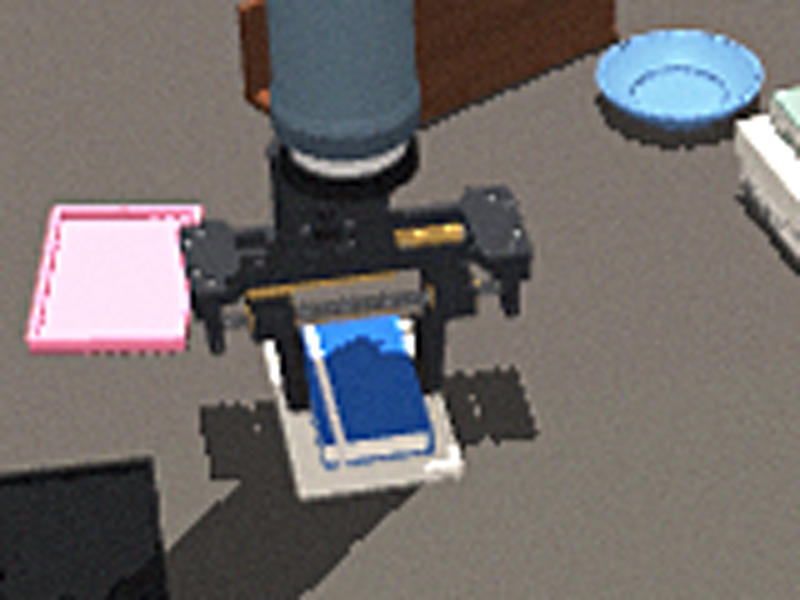

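```bash
python3 -m pendant '[{"jaw":1,"dx":0,"dy":0.0015,"dz":0,"rx":0,"ry":0,"rz":0},{"jaw":1,"dx":0,"dy":0.0015,"dz":0,"rx":0,"ry":0,"rz":0},{"jaw":1,"dx":0,"dy":0,"dz":0,"rx":0,"ry":0,"rz":0}]' 25
python3 to.py .491 .3333 -.010 -0.6
```

```text
t: 31.82
tcp_pos: [0.4908, 0.3326, -0.0133]
tool_rot: [0.708, -0.707, 0.004, -0.003]
wrist_force: [0.0, 0.2, -1.5]
grip_width: 0.701
t 31.82 tcp [ 0.4908  0.3326 -0.0133] F [ 0.   0.2 -1.5] w 61.7
tool delta mm [ 0.2 -3.3  0.7] in target axes [ 0.2 -3.3  0.7] turn [-0.001  0.002 -0.002]
```

```bash
python3 -m pendant '[{"jaw":-0.6,"dx":0,"dy":0,"dz":0,"rx":0,"ry":0,"rz":0},{"jaw":-0.6,"dx":0,"dy":0,"dz":0,"rx":0,"ry":0,"rz":0},{"jaw":-0.6,"dx":0,"dy":-0.01,"dz":0,"rx":0,"ry":0,"rz":0},{"jaw":-0.6,"dx":0,"dy":-0.04,"dz":0,"rx":0,"ry":0,"rz":0},{"jaw":-0.6,"dx":0,"dy":-0.06,"dz":0,"rx":0,"ry":0,"rz":0},{"jaw":-0.6,"dx":0,"dy":0,"dz":0,"rx":0,"ry":0,"rz":0},{"jaw":-0.6,"dx":0,"dy":0,"dz":0,"rx":0,"ry":0,"rz":0}]' 25
python3 to.py .623 -.136 .1 -1.5
python3 - <<'E'
from h import *
c=cap("wrist","w20"); D=cap("side"); 
m=mask(rect(c,.022,.43,.56,.24,.43,2000),(95,100,40),(125,255,255))
q=cv2.findNonZero(m).reshape(-1,2); print(cv2.minAreaRect(np.c_[430+q[:,0]/2,430-q[:,1]/2].astype(np.float32)))
E
```

```text
t: 32.7
tcp_pos: [0.4909, 0.3324, 0.0971]
tool_rot: [0.708, -0.706, 0.003, -0.003]
wrist_force: [0.1, -0.0, -0.2]
grip_width: 0.803
t 32.7 tcp [0.4909 0.3324 0.0971] F [ 0.1 -0.  -0.2] w 70.7
tool delta mm [ 136.2   -3.9 -467.2] in target axes [ 144.3   -2.9 -464.8] turn [-0.002  0.017 -0.001]
((491.74993896484375, 332.4999694824219), (110.99998474121094, 61.49999237060547), 90.0)
```

View pics/w20.png

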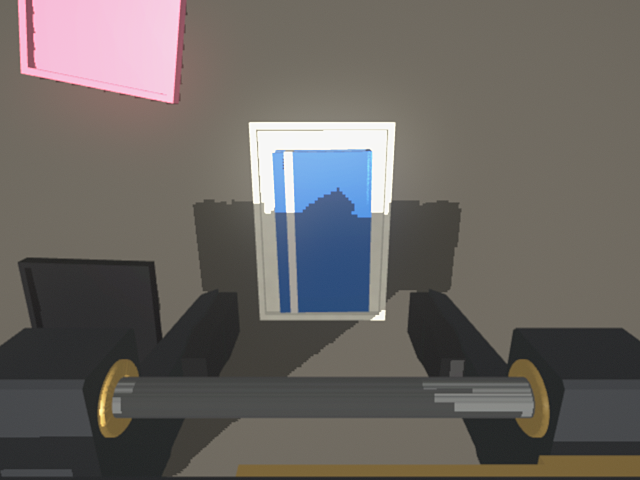

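The notebook lies flat in the white tray, at wrist (322,230). Now the larger case.

```bash
python3 -m pendant '[{"jaw":-0.6,"dx":0.01,"dy":0,"dz":-0.035,"rx":0,"ry":0.017,"rz":0},{"jaw":-0.6,"dx":0.017,"dy":0,"dz":-0.054,"rx":0,"ry":0,"rz":0},{"jaw":-0.6,"dx":0.018,"dy":0,"dz":-0.057,"rx":0,"ry":0,"rz":0},{"jaw":-0.6,"dx":0.018,"dy":0,"dz":-0.057,"rx":0,"ry":0,"rz":0},{"jaw":-0.6,"dx":0.018,"dy":0,"dz":-0.057,"rx":0,"ry":0,"rz":0},{"jaw":-0.6,"dx":0.018,"dy":0,"dz":-0.057,"rx":0,"ry":0,"rz":0},{"jaw":-0.6,"dx":0.018,"dy":0,"dz":-0.057,"rx":0,"ry":0,"rz":0},{"jaw":-0.6,"dx":0.015,"dy":0,"dz":-0.05,"rx":0,"ry":0,"rz":0},{"jaw":-0.6,"dx":0.012,"dy":0,"dz":-0.04,"rx":0,"ry":0,"rz":0}]' 25
python3 -m pendant '[{"jaw":-0.6,"dx":0,"dy":0,"dz":0,"rx":0,"ry":0,"rz":0},{"jaw":-0.6,"dx":0,"dy":0,"dz":0,"rx":0,"ry":0,"rz":0}]'
python3 to.py .623 -.136 -.010 -1.5
python3 - <<'E'
from h import *
c=cap("wrist","w21"); D=cap("side"); S_=cap("scene")
for k,n in ((c,"w"),(S_,"s"),(D,"d")):
  m=None
  for z in (0,.03):
    kk=mask(rect(k,z,.57,.68,-.22,-.06,2000),(4,60,90),(28,230,255)); m=kk if m is None else m&kk
  q=cv2.findNonZero(m).reshape(-1,2); print(n,cv2.minAreaRect(np.c_[570+q[:,0]/2,-60-q[:,1]/2].astype(np.float32)))
E
```

```text
t: 33.92
tcp_pos: [0.6227, -0.1376, 0.0942]
tool_rot: [0.708, -0.707, 0.011, -0.008]
wrist_force: [0.9, 0.2, 0.2]
grip_width: 0.799
t: 34.17
tcp_pos: [0.6226, -0.1336, 0.0946]
tool_rot: [0.708, -0.706, 0.01, -0.008]
wrist_force: [0.1, -0.4, 1.9]
grip_width: 0.795
t 34.17 tcp [ 0.6226 -0.1336  0.0946] F [ 0.1 -0.4  1.9] w 70.0
tool delta mm [  0.8 104.6  -2.7] in target axes [  0.4 104.6  -2.3] turn [-0.003  0.001 -0.004]
w ((620.8931274414062, -132.3643798828125), (111.07862854003906, 84.8605728149414), 67.30620574951172)
s ((621.8239135742188, -138.01406860351562), (100.6445083618164, 42.680503845214844), 89.15123748779297)
d ((621.4156494140625, -134.77713012695312), (104.34576416015625, 44.525211334228516), 87.96908569335938)
```

View pics/w21.png

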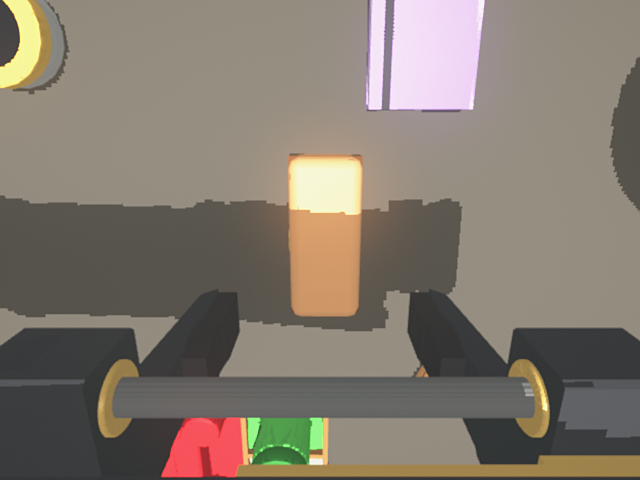

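```bash
python3 - <<'E'
from h import *
c=cap("wrist"); P=ray(c,[[290,157],[362,157],[358,316],[291,316]],.03)*1000
print(P.round(1),P.mean(0).round(1))
E
python3 -m pendant '[{"jaw":-0.6,"dx":0,"dy":0.03,"dz":-0.002,"rx":0,"ry":0,"rz":0},{"jaw":-0.6,"dx":0,"dy":0.01,"dz":0,"rx":0,"ry":0,"rz":0},{"jaw":-0.6,"dx":0,"dy":0,"dz":0,"rx":0,"ry":0,"rz":0}]' 20
python3 to.py .623 -.136 -.014 -1.5
```

```text
[[ 605.6  -80.    30. ]
 [ 648.3  -80.9   30. ]
 [ 646.4 -186.8   30. ]
 [ 601.1 -185.8   30. ]] [ 625.3 -133.4   30. ]
t: 34.75
tcp_pos: [0.6229, -0.1361, 0.0554]
tool_rot: [0.708, -0.706, 0.01, -0.008]
wrist_force: [0.2, 0.5, 0.6]
grip_width: 0.8
t 34.75 tcp [ 0.6229 -0.1361  0.0554] F [0.2 0.5 0.6] w 70.4
tool delta mm [ 0.3 69.4 -0. ] in target axes [ 0.1 69.4  0.1] turn [-0.002  0.001 -0.003]
```

```bash
python3 -m pendant '[{"jaw":-0.6,"dx":0,"dy":0.03,"dz":0.0015,"rx":0,"ry":0.005,"rz":0},{"jaw":-0.6,"dx":0,"dy":0.025,"dz":0,"rx":0,"ry":0,"rz":0},{"jaw":-0.6,"dx":0,"dy":0.01,"dz":0,"rx":0,"ry":0,"rz":0},{"jaw":-0.6,"dx":0,"dy":0.005,"dz":0,"rx":0,"ry":0,"rz":0},{"jaw":-0.6,"dx":0,"dy":0,"dz":0,"rx":0,"ry":0,"rz":0},{"jaw":-0.6,"dx":0,"dy":0,"dz":0,"rx":0,"ry":0,"rz":0}]' 20
python3 to.py .623 -.1345 -.018 -1.8
```

```text
t: 35.5
tcp_pos: [0.6241, -0.1354, -0.0132]
tool_rot: [0.708, -0.707, 0.011, -0.011]
wrist_force: [-0.7, 0.5, -0.4]
grip_width: 0.799
t 35.5 tcp [ 0.6241 -0.1354 -0.0132] F [-0.7  0.5 -0.4] w 70.3
tool delta mm [-1.2  4.8  0.8] in target axes [-1.2  4.8  0.8] turn [-0.001  0.     0.   ]
```

```bash
python3 -m pendant '[{"jaw":-0.6,"dx":-0.001,"dy":0.004,"dz":0.001,"rx":0,"ry":0,"rz":0},{"jaw":1,"dx":0,"dy":0,"dz":0,"rx":0,"ry":0,"rz":0},{"jaw":1,"dx":0,"dy":0,"dz":0,"rx":0,"ry":0,"rz":0},{"jaw":1,"dx":0,"dy":0,"dz":0,"rx":0,"ry":0,"rz":0},{"jaw":1,"dx":0,"dy":0,"dz":0,"rx":0,"ry":0,"rz":0},{"jaw":1,"dx":0,"dy":0,"dz":0,"rx":0,"ry":0,"rz":0},{"jaw":1,"dx":0,"dy":0,"dz":0,"rx":0,"ry":0,"rz":0}]' 15
python3 to.py .623 -.1345 -.018 -1.8
python3 -m pendant '[{"jaw":1,"dx":0,"dy":-0.01,"dz":0,"rx":0,"ry":0,"rz":0},{"jaw":1,"dx":0,"dy":-0.03,"dz":0,"rx":0,"ry":0,"rz":0},{"jaw":1,"dx":0,"dy":-0.045,"dz":0,"rx":0,"ry":0,"rz":0},{"jaw":1,"dx":0,"dy":-0.025,"dz":0,"rx":0,"ry":0,"rz":0},{"jaw":1,"dx":0,"dy":0,"dz":0,"rx":0,"ry":0,"rz":0}]' 15
python3 to.py .4913 .3325 .1 -0.6
python3 - <<'E'
from h import *
c=cap("wrist","w22")
E
```

```text
t: 36.38
tcp_pos: [0.6225, -0.1342, -0.0181]
tool_rot: [0.708, -0.706, 0.011, -0.011]
wrist_force: [0.6, -0.4, -0.4]
grip_width: 0.522
t 36.38 tcp [ 0.6225 -0.1342 -0.0181] F [ 0.6 -0.4 -0.4] w 45.9
tool delta mm [ 0.5 -0.1 -0.3] in target axes [ 0.5 -0.1 -0.3] turn [-0.002  0.    -0.001]
t: 37.0
tcp_pos: [0.6242, -0.1347, 0.0943]
tool_rot: [0.707, -0.707, 0.01, -0.012]
wrist_force: [0.4, -0.2, -0.8]
grip_width: 0.521
t 37.0 tcp [ 0.6242 -0.1347  0.0943] F [ 0.4 -0.2 -0.8] w 45.9
tool delta mm [-147.3   -5.6  462.8] in target axes [-137.7   -5.7  465.8] turn [-0.001 -0.021  0.003]
```

View pics/w22.png

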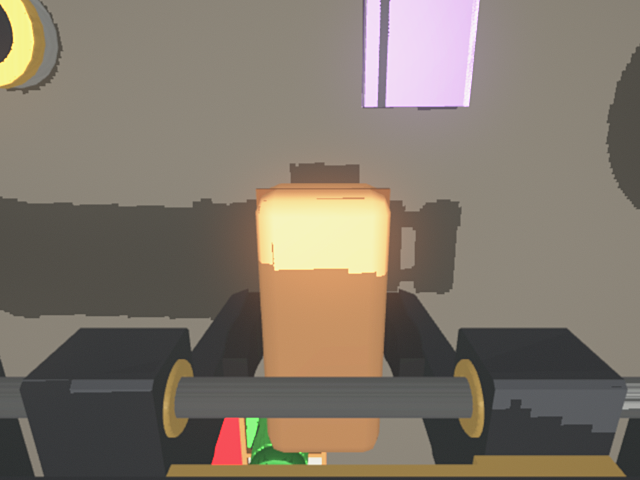

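```bash
python3 - <<'E'
from h import *
c=cap("wrist"); s=bot.read_state()["tcp_pos"]; z=s[2]+.018+.03
P=ray(c,[[323,188],[323,450]],z)*1000; print(P.round(1),s, P.mean(0)-s*1000)
E
python3 -m pendant '[{"jaw":1,"dx":-0.009,"dy":0,"dz":0.034,"rx":0,"ry":-0.021,"rz":0},{"jaw":1,"dx":-0.016,"dy":0,"dz":0.054,"rx":0,"ry":0,"rz":0},{"jaw":1,"dx":-0.017,"dy":0,"dz":0.057,"rx":0,"ry":0,"rz":0},{"jaw":1,"dx":-0.017,"dy":0,"dz":0.057,"rx":0,"ry":0,"rz":0},{"jaw":1,"dx":-0.017,"dy":0,"dz":0.057,"rx":0,"ry":0,"rz":0},{"jaw":1,"dx":-0.017,"dy":0,"dz":0.057,"rx":0,"ry":0,"rz":0},{"jaw":1,"dx":-0.017,"dy":0,"dz":0.057,"rx":0,"ry":0,"rz":0},{"jaw":1,"dx":-0.016,"dy":0,"dz":0.052,"rx":0,"ry":0,"rz":0},{"jaw":1,"dx":-0.0117,"dy":0,"dz":0.0408,"rx":0,"ry":0,"rz":0},{"jaw":1,"dx":0,"dy":0,"dz":0,"rx":0,"ry":0,"rz":0}]' 15
python3 -m pendant '[{"jaw":1,"dx":0,"dy":0,"dz":0,"rx":0,"ry":0,"rz":0},{"jaw":1,"dx":0,"dy":0,"dz":0,"rx":0,"ry":0,"rz":0}]'
python3 to.py .4913 .3325 .004 -0.6
python3 - <<'E'
from h import *
c=cap("wrist","w23")
c=cap("side"); cv2.imwrite("pics/d23.png",cv2.resize(c[0][110:230,220:380],(800,600),interpolation=cv2.INTER_CUBIC))
E
```

```text
[[ 625.2  -79.5  139.2]
 [ 622.  -186.2  139.2]] [ 0.62186957 -0.1341963   0.09123882] [ 1.73240373  1.38097219 48.        ]
t: 38.35
tcp_pos: [0.4869, 0.3372, 0.0912]
tool_rot: [0.708, -0.706, 0.003, 0.0]
wrist_force: [-0.0, -1.0, -1.0]
grip_width: 0.519
t: 38.6
tcp_pos: [0.4906, 0.3309, 0.0921]
tool_rot: [0.707, -0.707, 0.005, -0.004]
wrist_force: [-0.9, -0.0, -1.4]
grip_width: 0.521
t 38.6 tcp [0.4906 0.3309 0.0921] F [-0.9 -0.  -1.4] w 45.8
tool delta mm [ 0.8 88.1  1.6] in target axes [ 0.6 88.1  1.6] turn [ 0.    -0.002 -0.002]
```

View pics/w23.png

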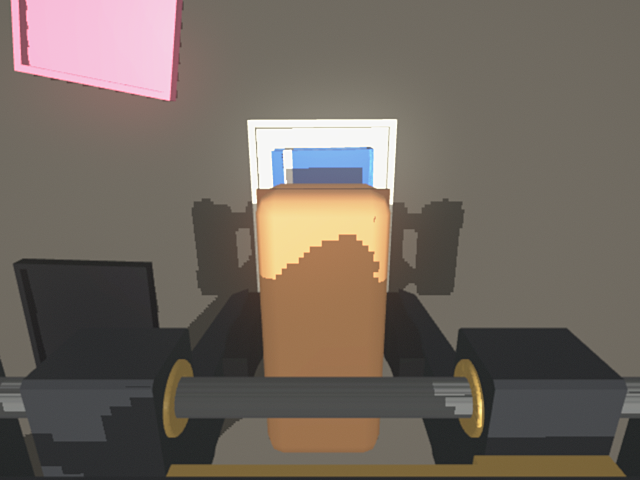

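```bash
python3 -m pendant '[{"jaw":1,"dx":0.001,"dy":0.03,"dz":0.0005,"rx":0,"ry":0,"rz":0},{"jaw":1,"dx":0,"dy":0.035,"dz":0,"rx":0,"ry":0,"rz":0},{"jaw":1,"dx":0,"dy":0.013,"dz":0,"rx":0,"ry":0,"rz":0},{"jaw":1,"dx":0,"dy":0,"dz":0,"rx":0,"ry":0,"rz":0},{"jaw":1,"dx":0,"dy":0,"dz":0,"rx":0,"ry":0,"rz":0},{"jaw":1,"dx":0,"dy":0,"dz":0,"rx":0,"ry":0,"rz":0}]' 15
python3 to.py .4913 .3315 .004 -0.6
python3 - <<'E'
from h import *
c=cap("wrist","w24")
c=cap("side"); cv2.imwrite("pics/d24.png",cv2.resize(c[0][110:230,220:380],(800,600),interpolation=cv2.INTER_CUBIC))
E
```

```text
t: 39.45
tcp_pos: [0.492, 0.3341, 0.016]
tool_rot: [0.708, -0.706, 0.003, -0.004]
wrist_force: [-0.0, -1.4, -1.3]
grip_width: 0.522
t 39.45 tcp [0.492  0.3341 0.016 ] F [-0.  -1.4 -1.3] w 46.0
tool delta mm [-0.6 12.  -2.7] in target axes [-0.6 12.  -2.6] turn [-0.003  0.     0.   ]
```

View pics/w24.png

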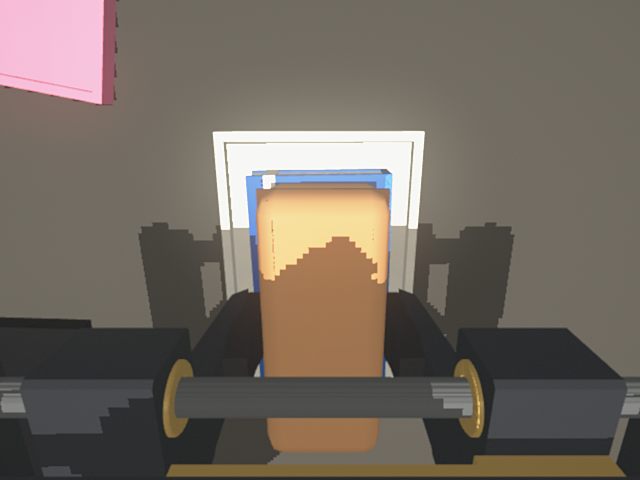

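View pics/d24.png

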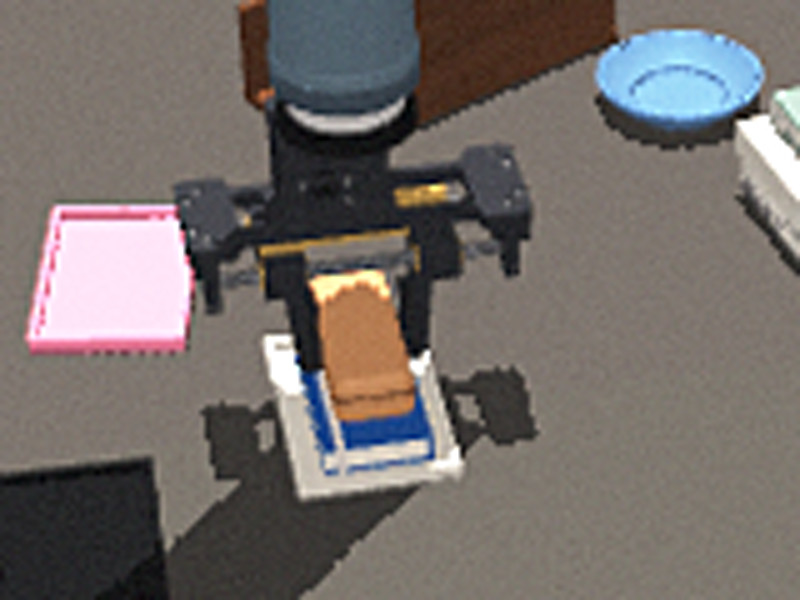

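```bash
python3 -m pendant '[{"jaw":1,"dx":-0.001,"dy":0.005,"dz":-0.0025,"rx":0,"ry":0,"rz":0},{"jaw":1,"dx":0,"dy":0.004,"dz":0,"rx":0,"ry":0,"rz":0},{"jaw":1,"dx":0,"dy":0.002,"dz":0,"rx":0,"ry":0,"rz":0},{"jaw":1,"dx":0,"dy":0,"dz":0,"rx":0,"ry":0,"rz":0},{"jaw":1,"dx":0,"dy":0,"dz":0,"rx":0,"ry":0,"rz":0}]' 15
python3 to.py .4913 .3315 .004 -0.6
```

```text
t: 40.17
tcp_pos: [0.4898, 0.3308, 0.0039]
tool_rot: [0.708, -0.707, 0.004, -0.003]
wrist_force: [-2.3, -1.8, 3.6]
grip_width: 0.52
t 40.17 tcp [0.4898 0.3308 0.0039] F [-2.3 -1.8  3.6] w 45.8
tool delta mm [ 1.4 -0.1  0.7] in target axes [ 1.4 -0.1  0.7] turn [-0.001  0.    -0.002]
```

```bash
python3 -m pendant '[{"jaw":-0.4,"dx":0,"dy":0,"dz":0,"rx":0,"ry":0,"rz":0},{"jaw":-0.4,"dx":0,"dy":0,"dz":0,"rx":0,"ry":0,"rz":0},{"jaw":-0.4,"dx":0,"dy":0,"dz":0,"rx":0,"ry":0,"rz":0},{"jaw":-0.4,"dx":0,"dy":-0.02,"dz":0,"rx":0,"ry":0,"rz":0},{"jaw":-0.4,"dx":0,"dy":-0.04,"dz":0,"rx":0,"ry":0,"rz":0},{"jaw":-0.4,"dx":0,"dy":-0.05,"dz":0,"rx":0,"ry":0,"rz":0},{"jaw":-0.4,"dx":0,"dy":0,"dz":0,"rx":0,"ry":0,"rz":0},{"jaw":-0.4,"dx":0,"dy":0,"dz":0,"rx":0,"ry":0,"rz":0}]' 15
python3 - <<'E'
from h import *
c=cap("wrist","w25"); S_=cap("scene","s25"); D=cap("side","d25")
cv2.imwrite("pics/d25c.png",cv2.resize(D[0][110:230,220:380],(800,600),interpolation=cv2.INTER_CUBIC))
cv2.imwrite("pics/d25t.png",cv2.resize(D[0][280:430,285:435],(600,600),interpolation=cv2.INTER_CUBIC))
P=None
for col,lo,hi,z in (("blue",(95,100,40),(125,255,255),.022),("tan",(4,60,60),(25,230,255),.052)):
    m=mask(rect(c,z,.43,.56,.24,.43,2000),lo,hi); q=cv2.findNonZero(m).reshape(-1,2)
    w=np.c_[430+q[:,0]/2,430-q[:,1]/2].astype(np.float32); print(col,cv2.minAreaRect(w),w.min(0),w.max(0))
E
```

```text
t: 41.18
tcp_pos: [0.4902, 0.3308, 0.1144]
tool_rot: [0.708, -0.706, 0.004, -0.003]
wrist_force: [1.4, -0.6, -0.7]
grip_width: 0.698
blue ((491.8492431640625, 332.45574951171875), (61.48761749267578, 110.500732421875), 0.41219276189804077) [461. 277.] [522.5 387.5]
tan ((490.5, 331.5), (107.0, 45.0), 90.0) [468. 278.] [513. 385.]
```

View pics/w25.png

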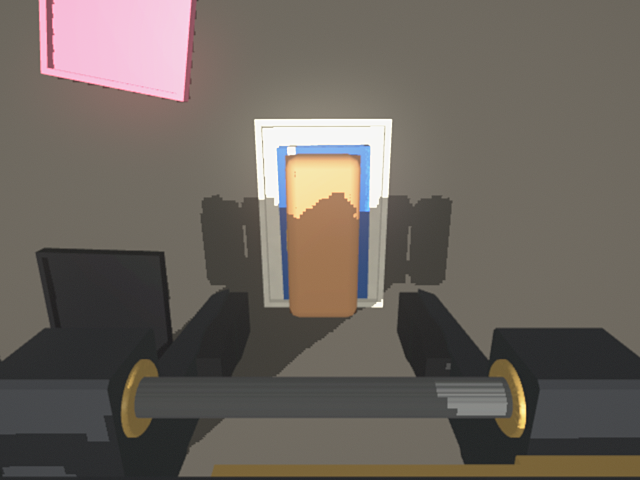

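View pics/d25c.png

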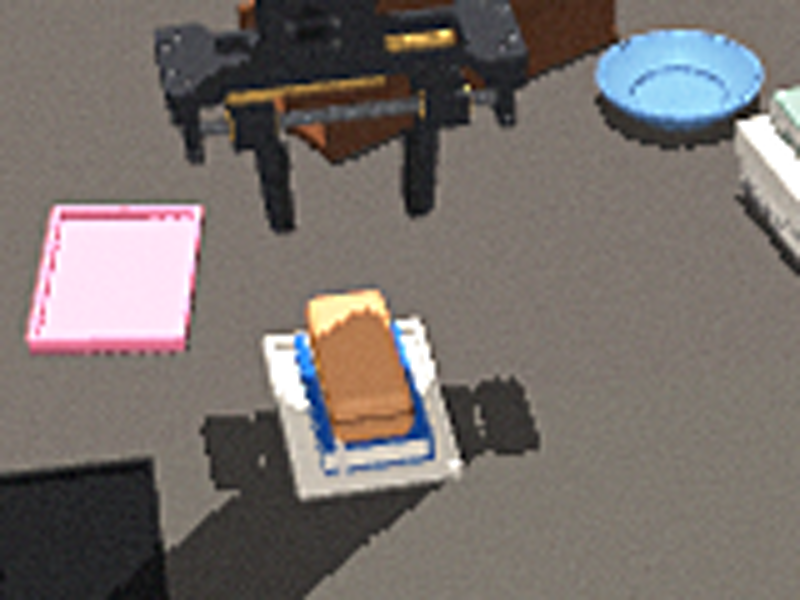

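View pics/d25t.png

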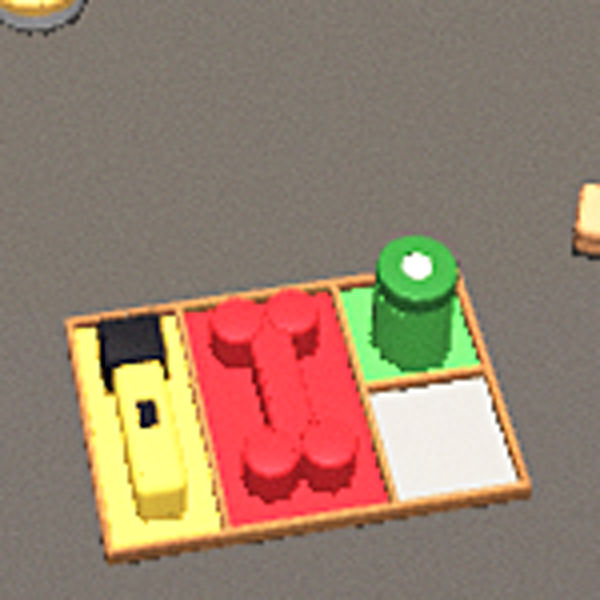

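Case and notebook centres agree to about 1.5 mm. Next I'll check that the torch is flat, and that the purple notebook and tin haven't moved.

```bash
python3 - <<'E'
from h import *
S_=cap("scene"); D=cap("side")
for n,c in (("s",S_),("d",D)):
    print(n,"purple",foot([c],"purple",.018,(.63,.74,-.08,.08)))
    r=rect(c,.032,.40,.48,-.42,-.23,2000)
    cv2.imwrite(f"pics/t_{n}.png",r)
    k=rect(c,.02,.38,.48,-.06,.06,4000); cv2.imwrite(f"pics/k_{n}.png",k)
a=[cv2.imread(f"pics/t_{n}.png") for n in "sd"]; cv2.imwrite("pics/tt.png",cv2.resize(np.hstack(a),None,fx=1.5,fy=1.5))
o={n:cv2.imread(f"pics/{n}0.png") for n in("scene","side")}
for n,c,(u,v) in (("scene",S_,(274,252)),("side",D,(293,274))):
    for im in (o[n],c[0]):
        m=mask(im[v-16:v+18,u-18:u+18],(18,120,120),(32,255,255)); q=np.argwhere(m); print(n,"tin brass centre",q.mean(0)[::-1].round(1)+[u-18,v-16])
E
```

```text
s purple (681.3, -0.2, 63.1, 112.0, -1.3)
d purple (682.1, -0.3, 64.1, 112.8, -1.3)
scene tin brass centre [273.6 251.9]
scene tin brass centre [273.4 251.9]
side tin brass centre [294.3 277. ]
side tin brass centre [294.  276.9]
```

View pics/tt.png

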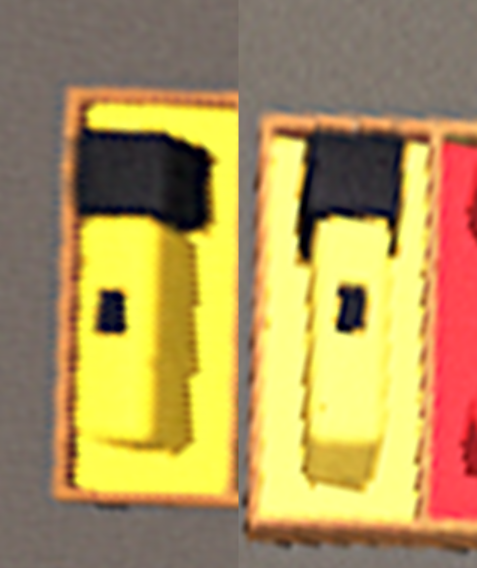

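View pics/s25.png

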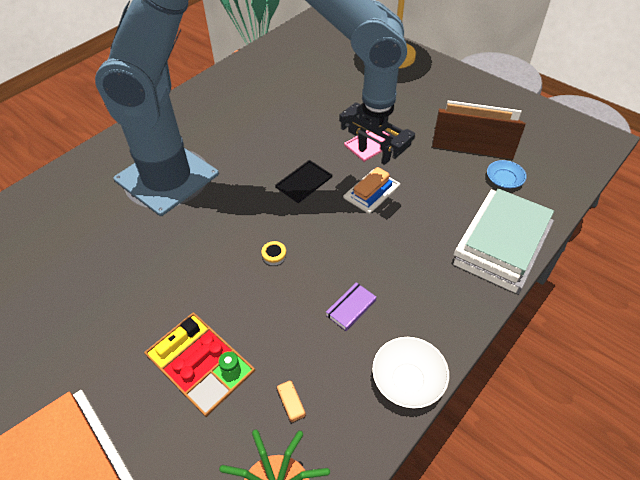

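Floor shows on all sides of the torch, so it is inside and flat. The purple notebook and the tin are unmoved, and the gripper is clear of everything. Handing in.

```bash
python3 -c "
from cell import bot
print(bot.close_job(), bot.read_state()['t'])"
```

```text
the job is handed in; nothing more can be done
the job is handed in; nothing more can be done
```

Both kits are made up and the job is handed in, at about 42 s of the 136 s allowed.

**Dog walk:** the torch lies flat in the yellow compartment, the red bone lies flat in the red one, and the dispenser stands upright in the green one. The last side and scene views showed all three inside their walls.

**Reading:** the blue notebook lies flat in the white tray, with the larger tan case right way up on top of it. The last wrist view put their centres within about 1.5 mm, both running lengthwise.

**Left alone:** the purple notebook measured the same place before and after, within 1 mm. The tin moved less than half a pixel, which is within measurement error.

**Checks that failed or disagreed:**
- **Missed grasp:** the first grasp of the torch closed on nothing. The finger tips sit about 23 mm above the TCP position the robot reports. I measured that from three views and allowed for it afterwards; the torch had not moved.
- **Refused moves:** the first two commands were rejected because every row must give all seven values.
- **Tray positions:** the cameras disagreed by 2–4 mm on where the trays are, so I used averages.

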